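# Make up the tying kit and the stamping kit

### The job

Make up the two bench kits from the stock standing between the two boards. Tying kit, on the board with the two notched rests: lay the wooden ruler in the notches of both rests, centred lengthwise, and stand the thread spool in the round recess. Stamping kit, on the board with two round recesses: seat the flat round tin lid up in the large recess, stand the rubber stamp knob up in the middle of the tin's lid, and stand the ball-stopper jar upright in the small recess, never tipping it over; the tamper and the glue pot belong to neither kit and stay standing where they are.

Things in the scene. Friction and masses are not known exactly. Their poses are not given: they have to be found in the camera images.
- stamping_board: fixed light-wood board 190 (x) x 104 (y) x 14 mm high with two round cork-lined recesses, their floors 6 mm above the table, rims chamfered 2 mm: the large one, 78 mm wide, centred at own x -42 mm, y 0; the small one, 42 mm wide, at own x +56 mm, y 0. Origin: underside centre, z up. Left or right of the stock, yaw up to 0.35 rad
- tying_board: fixed light-wood board 230 (x) x 144 (y) x 14 mm. Round recess 54 mm wide, floor 6 mm above the table, at own x 0, y -34 mm. Two dark rests, 14 (x) x 56 (y) mm, at own x -70 and +70, y +42 mm; each has an open notch 40 mm wide, floor 24 mm above the table, cheeks up to 35 mm. The ruler lies along own x; between the rests fingers reach below it. Origin: underside centre, z up. Yaw up to 0.35 rad
- ruler: flat wooden ruler lying on the table nearest the robot, 26 mm wide (own x) x 200 mm long (own y) x 9 mm thick, 30 g. Origin: centre of its underside, z up. Either end may point either way
- thread_spool: wooden spool of tying thread standing on end, 40 mm across its round flanges, 48 mm high, 50 g; solid to grasp at any height as a 40 mm round. Origin: centre of its underside, z up
- ink_tin: flat round closed tin with a paper label on its lid, 64 mm across, 24 mm high, 60 g; grasp across its diameter. Origin: centre of its underside, z up; its lid is at z = 24 mm
- rubber_stamp: rubber stamp: block 36 (own x) x 47 (own y) x 19 mm high with a turned round knob of at most 24 mm across on its middle, top at 52 mm, 60 g; grasp the knob from above. Origin: centre of its underside, z up
- ink_jar: small closed glass jar with a ball-shaped stopper, 28 mm across, 80 mm high, 60 g, standing; solid to grasp at any height as a 28 mm round. Origin: centre of its underside, z up
- tamper: bystander, belongs to no kit: turned wooden tamping stick standing on its foot, 31 mm across, 125 mm high. Origin: centre of its underside, z up
- glue_pot: bystander, belongs to no kit: white round glue pot, 65 mm across, 44 mm high. Origin: centre of its underside, z up
There are look-alikes about, which are no part of the job. Leave any pink look-alike of the ink_jar alone. What is shaped like the thread_spool but pink is not meant.

How it is judged:
At the end, for the whole second after the job is handed in: Tin, jar and spool upright on the floor of their recesses, within 11 mm of centre; stamp upright on the tin's lid within 12 mm of its centre; ruler flat in both notches, centred within 20 mm lengthwise; all released and at rest; tamper and glue pot upright, moved under 30 mm (x of ink_tin in the frame of stamping_board between -0.053 and -0.031 m and y of ink_tin in the frame of stamping_board between -0.011 and 0.011 m and z of ink_tin in the frame of stamping_board between 0.003 and 0.009 m and angle between each of ink_tin, ink_jar, thread_spool, rubber_stamp, ruler, tamper, glue_pot's own z axis and vertical below 0.12 rad and linear speed of each of ink_tin, ink_jar, thread_spool, rubber_stamp, ruler below 0.02 m/s and angular speed of each of ink_tin, ink_jar, thread_spool, rubber_stamp, ruler below 0.2 rad/s and x of ink_jar in the frame of stamping_board between 0.045 and 0.067 m and y of ink_jar in the frame of stamping_board between -0.011 and 0.011 m and z of ink_jar in the frame of stamping_board between 0.003 and 0.009 m and x of thread_spool in the frame of tying_board between -0.011 and 0.011 m and y of thread_spool in the frame of tying_board between -0.045 and -0.023 m and z of thread_spool in the frame of tying_board between 0.003 and 0.009 m and horizontal distance between rubber_stamp and ink_tin below 0.012 m and z of rubber_stamp in the frame of ink_tin between 0.021 and 0.027 m and x of ruler in the frame of tying_board between -0.02 and 0.02 m and y of ruler in the frame of tying_board between 0.031 and 0.053 m and z of ruler in the frame of tying_board between 0.021 and 0.027 m and angle between the y axis of ruler and the x axis of tying_board, either way round below 0.15 rad and distance of each of tamper, glue_pot from where it was at the start of the episode below 0.03 m); the robot touches nothing.
It fails at once if the tamper is shoved more than 30 mm or tipped (distance of tamper from where it was at the start of the episode above 0.03 m or angle between tamper's own z axis and vertical above 0.35 rad).
It fails at once if the glue pot is shoved more than 30 mm or tipped (distance of glue_pot from where it was at the start of the episode above 0.03 m or angle between glue_pot's own z axis and vertical above 0.35 rad).
It fails at once if the glass ink jar is tipped over (angle between ink_jar's own z axis and vertical above 0.7 rad).
It also fails if it takes over 125 s, if anything falls off the work surface, if the arm or the gripper's body presses on something with over 40 N, if the wrist force passes 120 N, or if a joint passes its speed limit or range.

### The arm

A 7-joint arm with a two-finger parallel gripper is mounted at the origin on a cart in front of the work surface, level with it; the furniture and walls round the work are solid. World frame = base frame: x ahead of the robot, y to its left, z up, the work surface at z = 0. Lengths are in m, angles in rad, forces in N, time in s.
With the tool pointing down it reaches from about 0.4 to 0.85 m from the base axis. Payload 10.4 kg.
Tool frame: the origin (TCP) lies midway between the tips of the shut fingers; the grasp point (between the pads) lies 19 mm behind it; z points along the fingers, y is the line along which they close (so a half turn about z gives the same grasp; the last joint's range is limited). The gripper opens to 87 mm and grips with 3 to 60 N. Pads are 19 mm wide; open, the fingers measure 117 mm over their backs; the gripper's body (75 mm by 190 mm) begins 51 mm behind the grasp point.
Start: joints at [-1.338, 0.332, -0.065, 1.46, 0.022, 1.35, -0.088], TCP at [0.158, 0.605, 0.194] pointing down, gripper open.
Joint ranges: [-2.6, 2.6], [-0.5, 2.12], [-1.47, 1.34], [0.16, 2.42], [-1.27, 4.41], [0.06, 2.06], [-2.6, 2.6]. Speed limits (rad/s): [2.22, 2.22, 2.79, 2.79, 3.14, 3.14, 3.14].

### API

Orientations are given as a unit quaternion [x, y, z, w].
In Python, from bench import sensors, eyes, order gives the robot as it stands.
- The arm moves only by the tool arm_command, never from a script. Its argument "steps" is a list of rows, each an object with "rot": the turn, a rotation vector about the world's x, y, z in degrees, a list of three; "slide": the shift along the world's x, y, z in m, a list of three; "grip": the opening, from 0 (shut) to 1 (fully open). A call has exactly 8 rows; each row shifts and turns the commanded pose from where the row before left it; what a row does not reach is not made up. A row lasts 1/8 s, in which the tool goes at most 62.5 mm and 10.7 degrees, less where a joint would pass 70% of its speed; a pose out of reach is approached as far as the arm can. A call with a gripper value outside its range is refused whole. The fingers move at their own pace and stop on an object; "newtons" is the grip in N (left out, the last holds). Time passes only in rows, so rows that do not move let the fingers close, or fill a call up. It gives the time, the measured TCP pose, the force, the opening and the grip force at its end, in the units of the state.
- sensors.read_state(): the state, without advancing time (a new reading comes with each control period).
- eyes.camera(name): name is "scene" or "top" or "wrist"; returns a dict with "pixels" (480x640x3 uint8, red, green, blue), "intrinsics" (3x3 intrinsics, pixels), "k1" (the pictures are not rectified: a ray, as slopes to the right and down, at radius r is drawn at 1 + k1 r^2 times it, then the intrinsics apply), "pose" (4x4, takes a point from camera to world coordinates). Camera axes: x right, y down, z forward; pixel columns grow to the right and rows downward; lengths in m; the calibration is good to about 2 mm. A picture is of the moment at which its call begins. There is no depth.
- order.close_job(): hands the job in; it is judged then, once.
Trained networks look in a picture, given as the dict that the camera call returned (one of the last four; its "shot" number tells which), for a name from the list of things; names that differ only in an ending like _2 or _b are one class to them, and where a whole thing is asked for, a point or a joint stands for the part that bears it (a point fixed in the world has none). Each returns a list of dicts, best first, with "conf" (0 to 1); they miss things now and then, are a little off and sometimes report something else, mostly with a low value. They report only what shows in the picture. A call takes as long as a camera call. They do not tell look-alikes from the thing itself.
- eyes.look_for(name, picture): "bbox" ([left, top, right, bottom] in pixels, round what is visible of it).
The state is a dict: "time": time; "joint_positions": joint angles; "joint_vel": joint speeds; "joint_torque": joint torques, N m; "ee_pos": TCP position; "eef_rot": TCP orientation; "ft_force": force on the tool from outside, world axes, zero at the start; "torque": the same for the moment, N m; "width": finger opening in m; "grip_force": force on a finger pad.
Only numpy, scipy, OpenCV 4.12 (cv2) and the standard library are available. Lean on these libraries where they do the work, as an engineer would, in place of code of your own. Each camera call takes 0.05 s, during which the arm holds its last target. There are 200 camera calls.

## Working session

There is one attempt and no reset: what is moved stays moved. The work goes in short steps, Python scripts to look and compute and a tool call to move; the robot and the scene stay as the last step left them, time stands still between calls to the robot, and variables do not carry over. Pictures are saved under pics/ and viewed, at most 14 in all, crops included, and the job is handed in when it is done.

Besides the shell and the picture viewer there is one more tool, called in YAML: its name, and indented under it one key for each argument. arm_command: Moves the arm, as the interface text tells. Its arguments: {"type":"object","properties":{"steps":{"type":"array","items":{"type":"object","properties":{"rot":{"type":"array","items":{"type":"number"}},"slide":{"type":"array","items":{"type":"number"}},"grip":{"type":"number"}}}},"newtons":{"type":"number"}},"required":["steps"]}

```bash
mkdir -p pics; ls; cat > h.py <<'E'
import numpy as np, cv2
from bench import sensors, eyes, order
def D(p): return np.array([p["k1"],0,0,0,0.])
def ray(p,uv,z):
    # world point on plane z seen at pixel uv
    K=np.array(p["intrinsics"]);T=np.array(p["pose"])
    n=cv2.undistortPointsIter(np.array([[uv]],float),K,D(p),None,None,(3,50,1e-9))[0,0] if hasattr(cv2,'undistortPointsIter') else cv2.undistortPoints(np.array([[uv]],float),K,D(p))[0,0]
    d=T[:3,:3]@[n[0],n[1],1];o=T[:3,3]
    return o+d*(z-o[2])/d[2]
def proj(p,X):
    T=np.linalg.inv(np.array(p["pose"]))
    return cv2.projectPoints(np.atleast_2d(np.array(X,float)),cv2.Rodrigues(T[:3,:3])[0],T[:3,3],np.array(p["intrinsics"]),D(p))[0][:,0]
def save(p,n,crop=None,s=1):
    im=p["pixels"][:,:,::-1]
    if crop: a,b,c,d=crop; im=im[b:d,a:c]
    cv2.imwrite(f"pics/{n}.png",cv2.resize(im,None,fx=s,fy=s,interpolation=cv2.INTER_CUBIC))
E
python3 - <<'E'
from h import *
np.set_printoptions(precision=3,suppress=True)
s=sensors.read_state();print(s)
names=["stamping_board","tying_board","ruler","thread_spool","ink_tin","rubber_stamp","ink_jar","tamper","glue_pot"]
for c in ["top","scene"]:
    p=eyes.camera(c);save(p,c+"0");print(c,p["k1"],np.array(p["pose"]),np.array(p["intrinsics"]))
    for n in names:
        for r in eyes.look_for(n,p)[:3]: print(n,np.round(r["bbox"]),round(r["conf"],2))
E
```

```text
pics
{'time': 0.0, 'joint_positions': array([-1.338,  0.333, -0.065,  1.461,  0.022,  1.35 , -0.089]), 'joint_vel': array([-0.002, -0.001,  0.   , -0.001,  0.   , -0.001, -0.001]), 'joint_torque': array([ -0.   , -62.327,   0.024, -38.991,  -0.061,   0.04 ,   0.   ]), 'ee_pos': array([0.158, 0.604, 0.193]), 'eef_rot': array([ 0.128,  0.992, -0.001, -0.   ]), 'ft_force': array([-0.283,  1.619, -0.293]), 'torque': array([-0.04 ,  0.04 ,  0.041]), 'grip_force': 0.0, 'width': 0.08723858194446706}
top -0.10716979475048075 [[ 0.019 -0.991  0.13   0.368]
 [-1.    -0.02   0.001  0.017]
 [ 0.002 -0.13  -0.992  1.426]
 [ 0.     0.     0.     1.   ]] [[594.614   0.    322.08 ]
 [  0.    594.614 241.891]
 [  0.      0.      1.   ]]
stamping_board [440. 210. 493. 295.] 0.62
tying_board [160. 202. 226. 302.] 0.93
ruler [306. 271. 389. 308.] 0.61
thread_spool [410. 210. 431. 235.] 0.73
thread_spool [374. 217. 394. 236.] 0.55
ink_tin [309. 177. 336. 205.] 0.6
rubber_stamp [377. 180. 390. 194.] 0.47
ink_jar [317. 214. 325. 229.] 0.46
ink_jar [239. 261. 255. 274.] 0.46
ink_jar [270. 249. 282. 267.] 0.
[... 152 characters left out ...]
  0.313  0.24 ]
 [-0.497 -0.676  0.544 -0.535]
 [ 0.002 -0.627 -0.779  0.823]
 [ 0.     0.     0.     1.   ]] [[538.419   0.    329.136]
 [  0.    538.419 238.692]
 [  0.      0.      1.   ]]
stamping_board [361. 357. 498. 461.] 0.62
tying_board [184. 116. 309. 199.] 0.8
ruler [247. 260. 333. 339.] 0.9
ruler [306. 163. 323. 212.] 0.62
thread_spool [378. 273. 399. 307.] 0.98
thread_spool [408. 304. 436. 340.] 0.78
ink_tin [367. 203. 397. 234.] 0.69
ink_tin [339. 209. 352. 245.] 0.55
rubber_stamp [421. 255. 441. 283.] 0.59
ink_jar [247. 176. 265. 212.] 0.75
ink_jar [337. 209. 356. 247.] 0.73
ink_jar [275. 189. 292. 223.] 0.67
tamper [311. 162. 323. 214.] 0.8
glue_pot [341. 160. 373. 195.] 0.71
```

```bash
python3 - <<'E'
import cv2
a=cv2.imread("pics/top0.png")[150:330,150:510];cv2.imwrite("pics/topc.png",cv2.resize(a,None,fx=2.2,fy=2.2,interpolation=cv2.INTER_CUBIC))
a=cv2.imread("pics/scene0.png")[100:480,170:520];cv2.imwrite("pics/scenec.png",cv2.resize(a,None,fx=1.57,fy=1.57,interpolation=cv2.INTER_CUBIC))
E
```

```text
(no output)
```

View pics/topc.png

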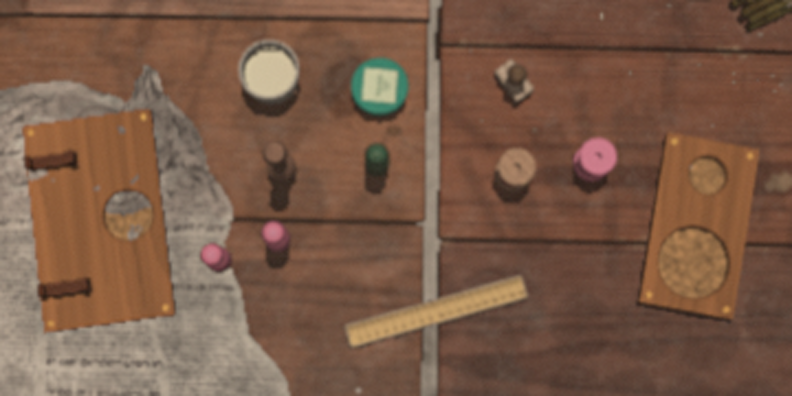

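View pics/scenec.png

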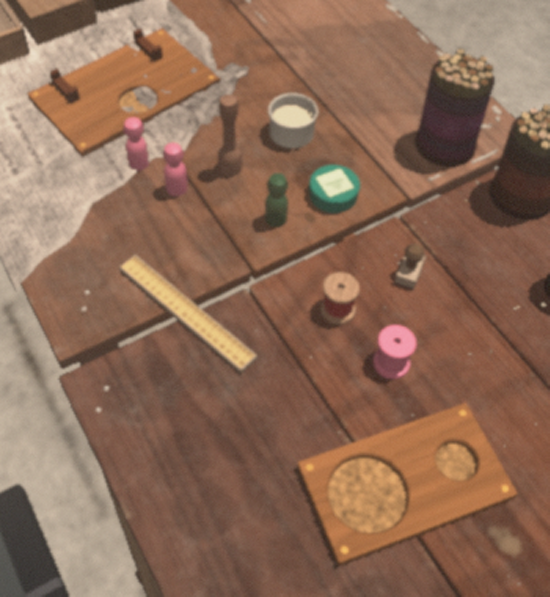

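Top crop: tying board left (recess at crop 128,214; rests 51,160 and 64,288), stamping board right (small recess 707,175; large 693,262). The green tin is at 380,87, the green jar at 377,158, the natural spool at 516,172, the stamp at 515,80 and the ruler at 437,312. The tamper is at 277,170 and the glue pot at 269,75. The pink ones are look-alikes. Next I turn these into positions from both views.

```bash
cat > m.py <<'E'
from h import *
np.set_printoptions(precision=3,suppress=True)
t=eyes.camera("top");s=eyes.camera("scene");w=eyes.camera("wrist");save(w,"w0")
pt=lambda u,v:(u/2.2+150-.3,v/2.2+150-.3)
ps=lambda u,v:(u/1.57+170-.2,v/1.57+100-.2)
L=[("spool top",.048,(517,163),(341,286)),("tin lid",.024,(380,87),(335,186)),("stamp knob",.048,(517,72),(414,253)),
("jar ball",.070,(377,152),(277,183)),("ruler end L",.009,(351,335),(247,361)),("ruler end R",.009,(522,288),(129,263)),
("tamper",.12,(275,151),(230,103)),("glue",.044,(269,71),(294,107)),
("tb rec",.014,(128,214),(139,99)),("rest far",.035,(51,158),(149,42)),("rest near",.035,(65,286),(63,83)),
("sb small",.014,(707,175),(457,460)),("sb large",.014,(693,262),(367,494)),
("pinkjar1",.07,(213,255),(134,127)),("pinkjar2",.07,(275,232),(174,153)),("pinkspool",.048,(598,152),(397,339))]
for n,z,a,b in L: print(n,ray(t,pt(*a),z)[:2],ray(s,ps(*b),z)[:2])
print(np.array(w["pose"]),np.array(w["intrinsics"]),w["k1"])
E
python3 m.py
```

```text
spool top [ 0.594 -0.129] [ 0.591 -0.127]
tin lid [0.679 0.019] [0.679 0.015]
stamp knob [ 0.694 -0.128] [ 0.688 -0.131]
jar ball [0.599 0.021] [0.597 0.021]
ruler end L [0.409 0.045] [ 0.465 -0.138]
ruler end R [ 0.463 -0.139] [0.408 0.045]
tamper [0.59  0.124] [0.59  0.122]
glue [0.69  0.139] [0.697 0.144]
tb rec [0.535 0.291] [0.537 0.29 ]
rest far [0.592 0.374] [0.592 0.37 ]
rest near [0.454 0.352] [0.452 0.35 ]
sb small [ 0.591 -0.342] [ 0.591 -0.343]
sb large [ 0.494 -0.326] [ 0.492 -0.326]
pinkjar1 [0.487 0.19 ] [0.489 0.19 ]
pinkjar2 [0.513 0.126] [0.513 0.125]
pinkspool [ 0.608 -0.216] [ 0.605 -0.213]
[[ 0.254  0.934  0.253  0.09 ]
 [ 0.967 -0.245 -0.066  0.622]
 [ 0.001  0.261 -0.965  0.385]
 [ 0.     0.     0.     1.   ]] [[360.064   0.    316.599]
 [  0.    360.064 238.812]
 [  0.      0.      1.   ]] -0.03297246980969898
```

View pics/w0.png

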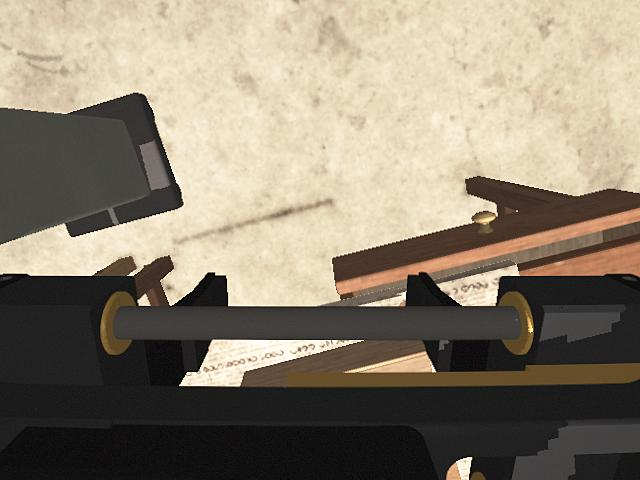

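Both views agree within a few mm. In the wrist picture the gripper bar crosses at row ~320, with only floor and the table edge beyond it. Next I fit the board poses from corners and recesses.

```bash
cat >> m.py <<'E'
print("----")
from scipy.optimize import least_squares
def fit(loc,tp,sp,name):
    loc=np.array(loc,float)
    obs=[np.array([ray(t,pt(*a),q[2])[:2] for a,q in zip(tp,loc) if a]),np.array([ray(s,ps(*a),q[2])[:2] for a,q in zip(sp,loc) if a])]
    qs=[np.array([q for a,q in zip(k,loc) if a]) for k in (tp,sp)]
    f=lambda P,i:(qs[i][:,:2]@np.array([[np.cos(P[2]),np.sin(P[2])],[-np.sin(P[2]),np.cos(P[2])]])+P[:2]-obs[i])
    for w in ([0],[1],[0,1]):
        r=least_squares(lambda P:np.concatenate([f(P,i).ravel() for i in w]),[.5,0,.1],loss="soft_l1",f_scale=.002)
        print(name,w,r.x); 
    print(np.round(1000*np.concatenate([f(r.x,i) for i in w]),1).tolist())
    return r.x
z=.014
tb=[(.115,.072,z),(.115,-.072,z),(-.115,-.072,z),(-.115,.072,z),(0,-.034,z)]
sb=[(.095,.052,z),(.095,-.052,z),(-.095,-.052,z),(-.095,.052,z),(-.042,0,z),(.056,0,z)]
P=fit(tb,[(25,127),(152,109),(174,314),(46,330),(128,214)],[(164,32),(217,76),(84,150),(31,93),(139,99)],"tb")
Q=fit(sb,[(668,133),(759,150),(731,319),(639,303),(693,262),(707,175)],[(464,405),(515,492),(342,562),(299,464),(367,494),(457,460)],"sb")
A=lambda P,x,y:P[:2]+[x*np.cos(P[2])-y*np.sin(P[2]),x*np.sin(P[2])+y*np.cos(P[2])]
print("ruler tgt",A(P,0,.042),"spool tgt",A(P,0,-.034),"tin",A(Q,-.042,0),"jar",A(Q,.056,0))
E
python3 m.py | sed -n '/----/,$p'
```

```text
----
tb [0] [0.529 0.324 0.152]
tb [1] [0.531 0.325 0.167]
tb [0, 1] [0.53  0.324 0.154]
[[3.1, 1.9], [2.5, 0.3], [0.1, -1.7], [-1.4, 1.7], [0.2, -1.1], [1.7, 8.8], [1.5, -8.0], [-5.2, -2.7], [-5.4, 1.1], [-1.5, 0.0]]
sb [0] [ 0.535 -0.333 -0.174]
sb [1] [ 0.535 -0.333 -0.164]
sb [0, 1] [ 0.535 -0.333 -0.169]
[[0.7, 1.5], [-0.0, 0.6], [-0.4, -1.5], [1.3, 0.1], [-0.9, -0.5], [-0.5, -0.3], [2.6, 0.7], [0.5, -3.2], [-3.0, -0.3], [-1.0, 1.5], [1.1, 0.3], [-0.4, 0.1]]
ruler tgt [0.524 0.365] spool tgt [0.535 0.29 ] tin [ 0.494 -0.326] jar [ 0.59  -0.343]
```

arm_command:
  steps:
    - {"slide":[0.03,-0.044,0],"rot":[0,0,-7.3],"grip":0.6}
    - {"slide":[0.03,-0.044,0],"rot":[0,0,-7.3],"grip":0.6}
    - {"slide":[0.03,-0.044,0],"rot":[0,0,-7.3],"grip":0.6}
    - {"slide":[0.03,-0.044,0],"rot":[0,0,-7.3],"grip":0.6}
    - {"slide":[0.03,-0.044,0],"rot":[0,0,-7.3],"grip":0.6}
    - {"slide":[0.03,-0.044,0],"rot":[0,0,-7.3],"grip":0.6}
    - {"slide":[0.03,-0.044,0],"rot":[0,0,-7.3],"grip":0.6}
    - {"slide":[0.03,-0.044,0],"rot":[0,0,-7.3],"grip":0.6}
  newtons: 20

```text
time: 2.3
ee_pos: [0.3989, 0.2512, 0.1943]
eef_rot: [0.597, 0.802, 0.0, -0.0]
ft_force: [-0.0, 0.5, 0.8]
width: 0.0525
grip_force: 0.0
```

arm_command:
  steps:
    - {"slide":[0.006,-0.05,-0.01]}
    - {"slide":[0.006,-0.05,-0.01]}
    - {"slide":[0.006,-0.05,-0.01]}
    - {"slide":[0.006,-0.05,-0.02]}
    - {"slide":[0.006,-0.05,-0.02]}
    - {"slide":[0.006,-0.048,-0.024]}
    - {"slide":[0,0,-0.02]}
    - {"slide":[0,0,0]}

```text
schema error: expected keys rot, slide, grip
```

```bash
python3 - <<'E'
from h import *
w=eyes.camera("wrist");save(w,"w1")
c=np.array([.436,-.047,.009]);d=np.array([.29,-.957,0]);n=np.array([.957,.29,0])
print(proj(w,[c+.1*d,c-.1*d,c,c+.013*n,c-.013*n]).round())
print(w["pose"])
E
```

```text
[[280. 496.]
 [275. 371.]
 [277. 438.]
 [288. 438.]
 [267. 438.]]
[[ 9.57946441e-01  2.76851980e-01  7.54426709e-02  3.78867774e-01]
 [ 2.86945617e-01 -9.25074171e-01 -2.48797087e-01  3.18336956e-01]
 [ 9.10099935e-04  2.59982228e-01 -9.65612973e-01  3.85214937e-01]
 [ 0.00000000e+00  0.00000000e+00  0.00000000e+00  1.00000000e+00]]
```

View pics/w1.png

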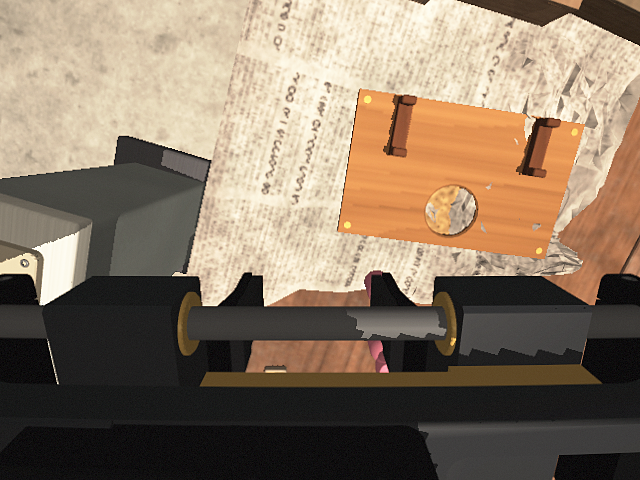

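The wrist picture gives a close view of the tying board: recess at (450,210), rests at (400,126) and (541,147), corners at (361,89), (583,126), (546,259) and (338,231). I refine with it and move on.

```bash
python3 - <<'E'
from h import *
np.set_printoptions(precision=4,suppress=True)
w=eyes.camera("wrist")
for n,u,z in [("c1",(361,89),.014),("c2",(583,126),.014),("c3",(546,259),.014),("c4",(338,231),.014),("rec",(450.5,209.5),.014)]: print(n,ray(w,u,z)[:2])
P=(.530,.324,.154);c,s=np.cos(P[2]),np.sin(P[2])
for x,y,z in [(-.115,.072,z),(.115,.072,z),(.115,-.072,z),(-.115,-.072,z),(0,-.034,z),(-.07,.042,.024),(.07,.042,.024),(-.07,.07,.035),(-.07,.014,.035)]: print((x,y),P[0]+c*x-s*y,P[1]+s*x+c*y, proj(w,[P[0]+c*x-s*y,P[1]+s*x+c*y,z]).round())
E
```

```text
c1 [0.4122 0.3715]
c2 [0.6377 0.4019]
c3 [0.6613 0.2623]
c4 [0.4314 0.2301]
rec [0.5385 0.2847]
(-0.115, 0.072) 0.4053167522902416 0.3775078287781052 [[356.  81.]]
(0.115, 0.072) 0.6325947981639193 0.41278799124715393 [[583. 114.]]
(0.115, -0.072) 0.6546832477097584 0.27049217122189484 [[544. 251.]]
(-0.115, -0.072) 0.42740520183608083 0.23521200875284612 [[336. 225.]]
(0, -0.034) 0.5352153283649899 0.2904023758273694 [[450. 203.]]
(-0.07, 0.042) 0.4543859563701849 0.3547655067559176 [[399. 118.]]
(0.07, 0.042) 0.5927291147280755 0.37624038825881684 [[539. 138.]]
(-0.07, 0.07) 0.4500909800696051 0.38243413842749574 [[407.  86.]]
(-0.07, 0.014) 0.45868093267076476 0.3270968750843395 [[396. 148.]]
```

arm_command:
  steps:
    - {"slide":[0.006,-0.05,-0.01],"rot":[0,0,0],"grip":0.6}
    - {"slide":[0.006,-0.05,-0.01],"rot":[0,0,0],"grip":0.6}
    - {"slide":[0.006,-0.05,-0.01],"rot":[0,0,0],"grip":0.6}
    - {"slide":[0.006,-0.05,-0.02],"rot":[0,0,0],"grip":0.6}
    - {"slide":[0.006,-0.05,-0.02],"rot":[0,0,0],"grip":0.6}
    - {"slide":[0.006,-0.048,-0.024],"rot":[0,0,0],"grip":0.6}
    - {"slide":[0.001,0,-0.04],"rot":[0,0,0],"grip":0.6}
    - {"slide":[0,0,0],"rot":[0,0,0],"grip":0.6}

```text
time: 3.4
ee_pos: [0.4332, -0.0455, 0.0584]
eef_rot: [0.595, 0.803, -0.002, -0.001]
ft_force: [-0.6, 1.5, 0.2]
width: 0.0522
grip_force: 0.0
```

```bash
python3 - <<'E'
from h import *
np.set_printoptions(precision=4,suppress=True)
w=eyes.camera("wrist");save(w,"w2");s=sensors.read_state();print(s["ee_pos"],s["joint_vel"])
c=np.array([.436,-.047,.009]);d=np.array([.29,-.957,0]);n=np.array([.957,.29,0])
print(proj(w,[c+.1*d,c-.1*d,c,c-.1*d+.013*n,c-.1*d-.013*n,s["ee_pos"]]).round())
for i in range(1):
  t=eyes.camera("top"); save(t,"t2",(250,180,450,330),4)
  print(proj(t,s["ee_pos"]))
E
```

```text
[ 0.4345 -0.0451  0.0599] [-0.0077 -0.0325 -0.0083 -0.0357  0.0088  0.0108 -0.0063]
[[319. 373.]
 [320.  97.]
 [320. 249.]
 [341.  97.]
 [300.  97.]
 [319. 272.]]
[[348.367  290.9036]]
```

View pics/w2.png

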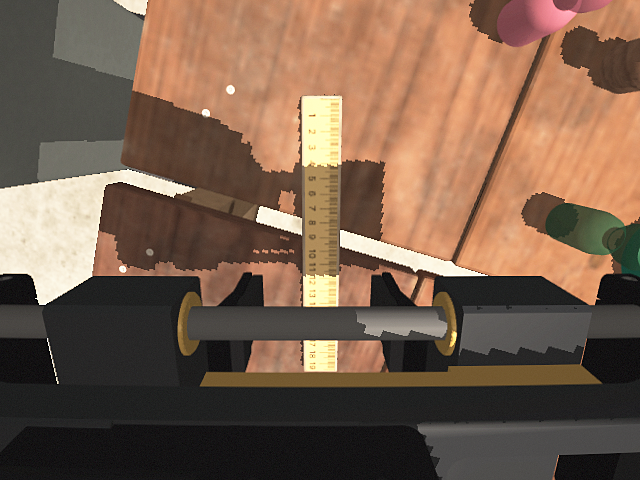

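View pics/t2.png

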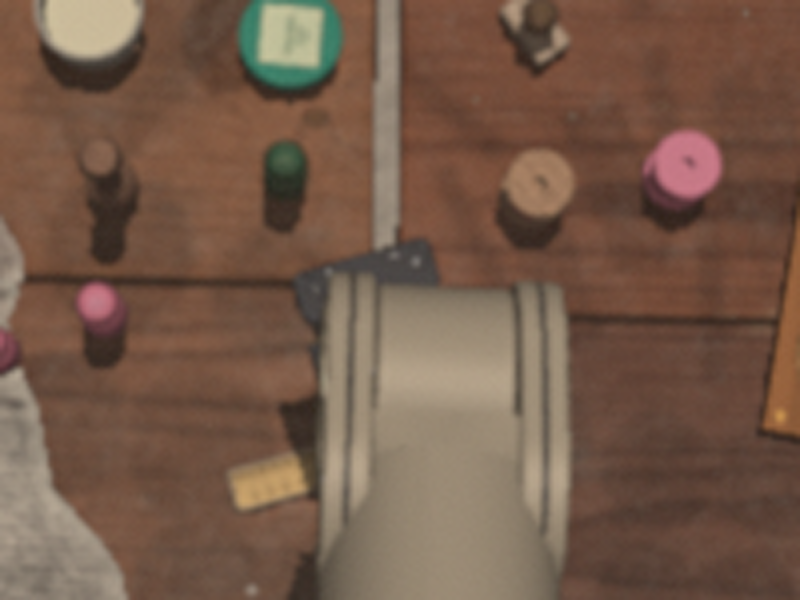

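The wrist view shows the ruler between the fingers, its end at columns 300–341, row 97, exactly as predicted. The top view shows the stock undisturbed. I grasp it now.

arm_command:
  steps:
    - {"slide":[0,-0.001,-0.025],"rot":[0,0,0],"grip":0.6}
    - {"slide":[0,0,-0.02],"rot":[0,0,0],"grip":0.6}
    - {"slide":[0,0,-0.0105],"rot":[0,0,0],"grip":0.6}
    - {"slide":[0,0,0],"rot":[0,0,0],"grip":0.6}
    - {"slide":[0,0,0],"rot":[0,0,0],"grip":0.0}
    - {"slide":[0,0,0],"rot":[0,0,0],"grip":0.0}
    - {"slide":[0,0,0],"rot":[0,0,0],"grip":0.0}
    - {"slide":[0,0,0],"rot":[0,0,0],"grip":0.0}
  newtons: 25

```text
time: 4.5
ee_pos: [0.4352, -0.0463, 0.0046]
eef_rot: [0.595, 0.804, 0.0, 0.0]
ft_force: [0.1, -0.9, 0.0]
width: 0.0205
grip_force: 0.0
```

```bash
python3 - <<'E'
from h import *
w=eyes.camera("wrist");save(w,"w3",(200,60,480,400),1.7);s=sensors.read_state();print(s["width"],s["grip_force"])
E
```

```text
0.01603420379976818 0.0
```

View pics/w3.png

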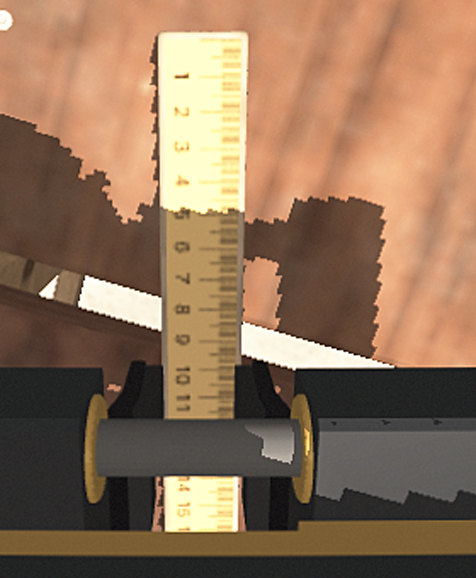

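The picture was taken mid-closing: the ruler is straight between the tips. The tips seem relieved about 5 mm relative to the pads, so a 26 mm ruler may stop them near 16 mm. I let the grip settle.

arm_command:
  steps:
    - {"slide":[0,0,0],"rot":[0,0,0],"grip":0.0}
    - {"slide":[0,0,0],"rot":[0,0,0],"grip":0.0}
    - {"slide":[0,0,0],"rot":[0,0,0],"grip":0.0}
    - {"slide":[0,0,0],"rot":[0,0,0],"grip":0.0}
    - {"slide":[0,0,0],"rot":[0,0,0],"grip":0.0}
    - {"slide":[0,0,0],"rot":[0,0,0],"grip":0.0}
    - {"slide":[0,0,0],"rot":[0,0,0],"grip":0.0}
    - {"slide":[0,0,0],"rot":[0,0,0],"grip":0.0}

```text
time: 5.55
ee_pos: [0.4351, -0.0463, 0.0045]
eef_rot: [0.595, 0.804, 0.0, 0.0]
ft_force: [-0.3, -0.1, -0.8]
width: 0.0003
grip_force: 0.0
```

```bash
python3 - <<'E'
from h import *
np.set_printoptions(precision=4,suppress=True)
w=eyes.camera("wrist");save(w,"w4",(180,60,480,400),1.7)
s=sensors.read_state();print(s["width"],s["ee_pos"])
c=np.array([.436,-.047,.009]);d=np.array([.29,-.957,0]);n=np.array([.957,.29,0])
print(proj(w,[c-.1*d+.013*n,c-.1*d-.013*n,c+.013*n,c-.013*n,s["ee_pos"]]).round())
print(eyes.look_for("ruler",w))
E
```

```text
0.000492801008506797 [ 0.4351 -0.0463  0.0045]
[[345.  80.]
 [291.  80.]
 [341. 275.]
 [294. 275.]
 [316. 271.]]
[{'bbox': [292.5, 76.6, 345.3, 372.2], 'conf': 0.58}]
```

View pics/w4.png

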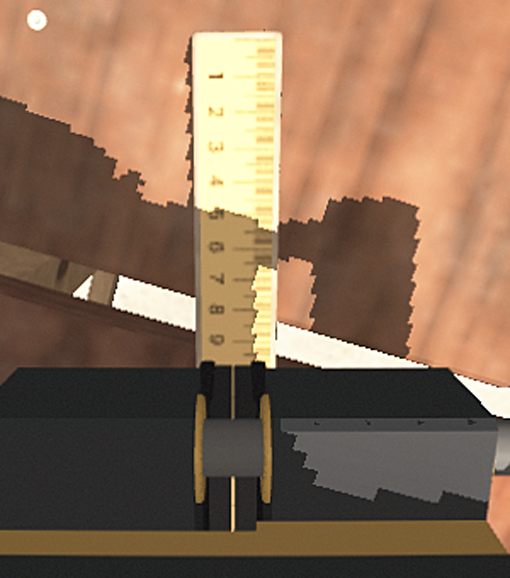

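The shut fingers lie across the top of the ruler (tips at crop 232,362), so the real tips are a few mm higher than reported. I open, then feel downwards for the table.

arm_command:
  steps:
    - {"slide":[0,0,0.001],"rot":[0,0,0],"grip":0.5}
    - {"slide":[0,0,0],"rot":[0,0,0],"grip":0.5}
    - {"slide":[0,0,0],"rot":[0,0,0],"grip":0.5}
    - {"slide":[0,0,0],"rot":[0,0,0],"grip":0.5}
    - {"slide":[0,0,0],"rot":[0,0,0],"grip":0.5}
    - {"slide":[0,0,-0.003],"rot":[0,0,0],"grip":0.5}
    - {"slide":[0,0,-0.002],"rot":[0,0,0],"grip":0.5}
    - {"slide":[0,0,0],"rot":[0,0,0],"grip":0.5}

```text
time: 6.65
ee_pos: [0.4349, -0.0464, 0.0003]
eef_rot: [0.595, 0.804, -0.0, -0.0]
ft_force: [-0.2, 0.1, -0.4]
width: 0.0434
grip_force: 0.0
```

arm_command:
  steps:
    - {"slide":[0,0,-0.002],"rot":[0,0,0],"grip":0.5}
    - {"slide":[0,0,-0.001],"rot":[0,0,0],"grip":0.5}
    - {"slide":[0,0,-0.001],"rot":[0,0,0],"grip":0.5}
    - {"slide":[0,0,0],"rot":[0,0,0],"grip":0.0}
    - {"slide":[0,0,0],"rot":[0,0,0],"grip":0.0}
    - {"slide":[0,0,0],"rot":[0,0,0],"grip":0.0}
    - {"slide":[0,0,0],"rot":[0,0,0],"grip":0.0}
    - {"slide":[0,0,0],"rot":[0,0,0],"grip":0.0}

```text
time: 7.65
ee_pos: [0.4351, -0.0463, -0.0035]
eef_rot: [0.595, 0.804, 0.0, 0.0]
ft_force: [0.5, -0.7, 0.7]
width: 0.0037
grip_force: 0.0
```

```bash
python3 - <<'E'
from h import *
np.set_printoptions(precision=4,suppress=True)
c=eyes.camera("scene");s=sensors.read_state();print(s["width"],s["ee_pos"],s["ft_force"])
u=proj(c,[s["ee_pos"],s["ee_pos"]+[0,0,.019],s["ee_pos"]+[0,0,.07]]);print(u)
x,y=u[0].astype(int);save(c,"s4",(x-80,y-70,x+80,y+50),5)
w=eyes.camera("wrist");print([r for r in eyes.look_for("ruler",w)])
E
```

```text
0.002035123755559555 [ 0.4351 -0.0463 -0.0035] [ 0.1059 -0.1616  0.0655]
[[287.4921 301.2552]
 [286.8658 295.5105]
 [285.0856 279.1677]]
[{'bbox': [290.4, 72.3, 348.7, 370.7], 'conf': 0.65}, {'bbox': [605.1, 219.5, 637.4, 271.8], 'conf': 0.56}]
```

View pics/s4.png

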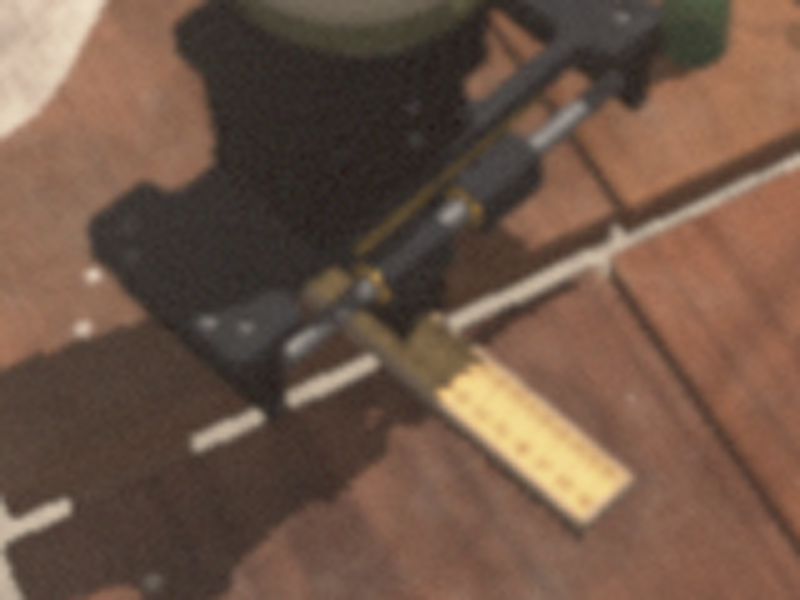

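arm_command:
  steps:
    - {"slide":[0,0,0],"rot":[0,0,0],"grip":0.5}
    - {"slide":[0,0,0],"rot":[0,0,0],"grip":0.5}
    - {"slide":[0,0,0],"rot":[0,0,0],"grip":0.5}
    - {"slide":[0,0,0],"rot":[0,0,0],"grip":0.5}
    - {"slide":[0,0,-0.002],"rot":[0,0,0],"grip":0.5}
    - {"slide":[0,0,-0.002],"rot":[0,0,0],"grip":0.5}
    - {"slide":[0,0,-0.002],"rot":[0,0,0],"grip":0.5}
    - {"slide":[0,0,0],"rot":[0,0,0],"grip":0.5}

```text
time: 8.8
ee_pos: [0.435, -0.0464, -0.0097]
eef_rot: [0.595, 0.804, -0.0, -0.0]
ft_force: [-0.0, 0.0, 0.4]
width: 0.0436
grip_force: 0.0
```

arm_command:
  steps:
    - {"slide":[0,0,-0.001],"rot":[0,0,0],"grip":0.5}
    - {"slide":[0,0,-0.001],"rot":[0,0,0],"grip":0.5}
    - {"slide":[0,0,0],"rot":[0,0,0],"grip":0.0}
    - {"slide":[0,0,0],"rot":[0,0,0],"grip":0.0}
    - {"slide":[0,0,0],"rot":[0,0,0],"grip":0.0}
    - {"slide":[0,0,0],"rot":[0,0,0],"grip":0.0}
    - {"slide":[0,0,0],"rot":[0,0,0],"grip":0.0}
    - {"slide":[0,0,0],"rot":[0,0,0],"grip":0.0}

```text
time: 9.8
ee_pos: [0.4351, -0.0463, -0.0115]
eef_rot: [0.595, 0.804, 0.0, 0.0]
ft_force: [-0.4, 0.2, -0.3]
width: 0.0007
grip_force: 0.0
```

arm_command:
  steps:
    - {"slide":[0,0,-0.001],"rot":[0,0,0],"grip":0.0}
    - {"slide":[0,0,-0.001],"rot":[0,0,0],"grip":0.0}
    - {"slide":[0,0,-0.001],"rot":[0,0,0],"grip":0.0}
    - {"slide":[0,0,-0.001],"rot":[0,0,0],"grip":0.0}
    - {"slide":[0,0,0],"rot":[0,0,0],"grip":0.0}
    - {"slide":[0,0,0],"rot":[0,0,0],"grip":0.0}
    - {"slide":[0,0,0],"rot":[0,0,0],"grip":0.0}
    - {"slide":[0,0,0],"rot":[0,0,0],"grip":0.0}

```text
time: 10.8
ee_pos: [0.4351, -0.0463, -0.0155]
eef_rot: [0.595, 0.804, 0.0, 0.0]
ft_force: [-0.1, 1.5, 0.3]
width: 0.0005
grip_force: 0.0
```

```bash
python3 - <<'E'
from h import *
np.set_printoptions(precision=4,suppress=True)
s=sensors.read_state();print(s["ft_force"],s["ee_pos"],s["joint_positions"])
c=eyes.camera("scene")
u=proj(c,[s["ee_pos"],s["ee_pos"]+[0,0,.019],s["ee_pos"]+[0,0,.03]]);print(u)
save(c,"s5",(240,265,320,325),10)
E
```

```text
[-0.0617  1.452   0.2597] [ 0.4351 -0.0463 -0.0155] [-0.6158  0.1957  0.6664  2.1789 -0.1661  0.8149  0.4514]
[[287.8806 304.7838]
 [287.2662 299.1497]
 [286.9019 295.8076]]
```

View pics/s5.png

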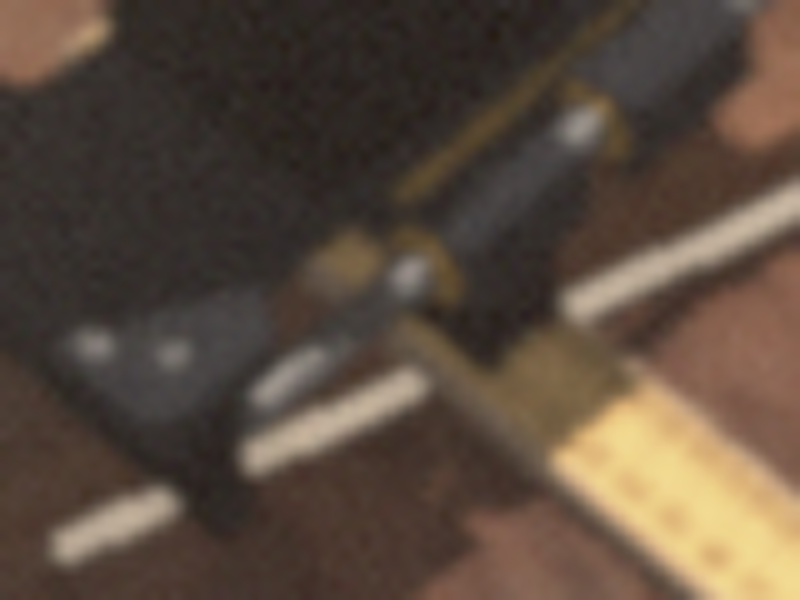

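```bash
python3 - <<'E'
from h import *
np.set_printoptions(precision=4,suppress=True)
c=eyes.camera("scene")
n=np.array([np.cos(.293),np.sin(.293),0]);d=np.array([-n[1],n[0],0])
T=np.array([.4351,-.0463,0])
for o,l in [(0*n,"tcp"),(-.095*n,"end-"),(.095*n,"end+"),(-.095*n+.0375*d,"c1"),(-.095*n-.0375*d,"c2")]:
    for z in (-.0155,.0,.0135,.03,.0545,.08): print(l,z,proj(c,T+o+[0,0,z])[0].round(1),end=" ")
    print()
print("ray tip at z",[ray(c,(289,300.5),z)[:2] for z in (0,.009,.015,.02)])
w=eyes.camera("wrist")
print("wrist: axis pts",[(z,proj(w,T+[0,0,z])[0].round(1),proj(w,T-.0095*d+[0,0,z])[0].round(1),proj(w,T+.0095*d+[0,0,z])[0].round(1)) for z in (-.0155,0,.009,.0135,.02)])
E
```

```text
tcp -0.0155 [287.9 304.8] tcp 0.0 [287.4 300.2] tcp 0.0135 [286.9 296.1] tcp 0.03 [286.4 291. ] tcp 0.0545 [285.5 283.1] tcp 0.08 [284.6 274.6] 
end- -0.0155 [248.5 338.6] end- 0.0 [247.4 334.3] end- 0.0135 [246.5 330.4] end- 0.03 [245.3 325.5] end- 0.0545 [243.5 318. ] end- 0.08 [241.6 309.9] 
end+ -0.0155 [324.  273.8] end+ 0.0 [323.9 269. ] end+ 0.0135 [323.9 264.8] end+ 0.03 [323.8 259.5] end+ 0.0545 [323.8 251.3] end+ 0.08 [323.7 242.5] 
c1 -0.0155 [234.4 325.6] c1 0.0 [233.2 321.1] c1 0.0135 [232.2 317.2] c1 0.03 [230.8 312.2] c1 0.0545 [228.8 304.5] c1 0.08 [226.5 296.2] 
c2 -0.0155 [263.  352.1] c2 0.0 [262.1 347.9] c2 0.0135 [261.3 344.1] c2 0.03 [260.4 339.3] c2 0.0545 [258.9 332. ] c2 0.08 [257.3 324. ] 
ray tip at z [array([ 0.4374, -0.0483]), array([ 0.4352, -0.0536]), array([ 0.4338, -0.0572]), array([ 0.4326, -0.0601])]
wrist: axis pts [(-0.0155, array([316.2, 270.8]), array([316.2, 286.5]), array([316.2, 254.7])), (0, array([316.2, 281.1]), array([316.1, 297.9]), array([316.2, 263.8])), (0.009, array([316.1, 287.9]), array([316.1, 305.3]), array([316.2, 269.8])), (0.0135, array([316.1, 291.5]), array([316.1, 309.3]), array([316.2, 273.1])), (0.02, array([316.1, 297.1]), array([316.1, 315.5]), array([316.2, 278.1]))]
```

Scene and wrist geometry agree: the real fingertips sit about 29 mm above the reported TCP (tip edge at z≈13 mm now). I confirm by touching the ruler's top lightly.

arm_command:
  steps:
    - {"slide":[0,0,-0.001],"rot":[0,0,0],"grip":0.0}
    - {"slide":[0,0,-0.001],"rot":[0,0,0],"grip":0.0}
    - {"slide":[0,0,-0.001],"rot":[0,0,0],"grip":0.0}
    - {"slide":[0,0,-0.001],"rot":[0,0,0],"grip":0.0}
    - {"slide":[0,0,-0.001],"rot":[0,0,0],"grip":0.0}
    - {"slide":[0,0,0],"rot":[0,0,0],"grip":0.0}
    - {"slide":[0,0,0],"rot":[0,0,0],"grip":0.0}
    - {"slide":[0,0,0],"rot":[0,0,0],"grip":0.0}

```text
time: 11.95
ee_pos: [0.4351, -0.0463, -0.0195]
eef_rot: [0.595, 0.803, 0.0, -0.001]
ft_force: [-9.4, 0.4, 27.7]
width: 0.0005
grip_force: 13.2
```

Contact at ee z ≈ −0.019 puts the tips 28 mm above the reported TCP. Now the real ruler grasp.

arm_command:
  steps:
    - {"slide":[0,0,0.004],"rot":[0,0,0],"grip":0.0}
    - {"slide":[0,0,0],"rot":[0,0,0],"grip":0.45}
    - {"slide":[0,0,0],"rot":[0,0,0],"grip":0.45}
    - {"slide":[0,0,0],"rot":[0,0,0],"grip":0.45}
    - {"slide":[0,0,0],"rot":[0,0,0],"grip":0.45}
    - {"slide":[0,0,-0.004],"rot":[0,0,0],"grip":0.45}
    - {"slide":[0,0,-0.004],"rot":[0,0,0],"grip":0.45}
    - {"slide":[0,0,-0.001],"rot":[0,0,0],"grip":0.45}

```text
time: 12.95
ee_pos: [0.4348, -0.0464, -0.0259]
eef_rot: [0.595, 0.804, -0.0, -0.0]
ft_force: [0.2, 0.1, 0.5]
width: 0.0387
grip_force: 0.0
```

arm_command:
  steps:
    - {"slide":[0,0,0],"rot":[0,0,0],"grip":0.0}
    - {"slide":[0,0,0],"rot":[0,0,0],"grip":0.0}
    - {"slide":[0,0,0],"rot":[0,0,0],"grip":0.0}
    - {"slide":[0,0,0],"rot":[0,0,0],"grip":0.0}
    - {"slide":[0,0,0],"rot":[0,0,0],"grip":0.0}
    - {"slide":[0,0,0.01],"rot":[0,0,0],"grip":0.0}
    - {"slide":[0,0,0.02],"rot":[0,0,0],"grip":0.0}
    - {"slide":[0,0,0.02],"rot":[0,0,0],"grip":0.0}

```text
time: 13.95
ee_pos: [0.4351, -0.0465, 0.0256]
eef_rot: [0.595, 0.803, -0.0, 0.0]
ft_force: [0.1, 0.7, -0.0]
width: 0.0254
grip_force: 25.0
```

arm_command:
  steps:
    - {"slide":[0,0,0.05],"rot":[0,0,0],"grip":0.0}
    - {"slide":[0,0,0.055],"rot":[0,0,0],"grip":0.0}
    - {"slide":[0.011,0.051,0],"rot":[0,0,10.2],"grip":0.0}
    - {"slide":[0.011,0.051,0],"rot":[0,0,10.2],"grip":0.0}
    - {"slide":[0.011,0.051,0],"rot":[0,0,10.2],"grip":0.0}
    - {"slide":[0.011,0.051,0],"rot":[0,0,10.2],"grip":0.0}
    - {"slide":[0.011,0.051,0],"rot":[0,0,10.2],"grip":0.0}
    - {"slide":[0.011,0.051,0],"rot":[0,0,10.2],"grip":0.0}

```text
time: 14.95
ee_pos: [0.5014, 0.2612, 0.1302]
eef_rot: [0.1, 0.995, 0.0, 0.0]
ft_force: [0.2, -0.9, 0.4]
width: 0.0254
grip_force: 25.0
```

arm_command:
  steps:
    - {"slide":[0.011,0.05,0],"rot":[0,0,10.2],"grip":0.0}
    - {"slide":[0.012,0.035,0],"rot":[0,0,10.2],"grip":0.0}
    - {"slide":[0,0.02,0],"rot":[0,0,0.3],"grip":0.0}
    - {"slide":[0,0,0],"rot":[0,0,0],"grip":0.0}
    - {"slide":[0,0,0],"rot":[0,0,0],"grip":0.0}
    - {"slide":[0,0,0],"rot":[0,0,0],"grip":0.0}
    - {"slide":[0,0,0],"rot":[0,0,0],"grip":0.0}
    - {"slide":[0,0,0],"rot":[0,0,0],"grip":0.0}

```text
time: 15.95
ee_pos: [0.5242, 0.3644, 0.1297]
eef_rot: [-0.077, 0.997, 0.0, 0.0]
ft_force: [0.5, -0.1, -0.0]
width: 0.0253
grip_force: 25.0
```

```bash
python3 - <<'E'
from h import *
np.set_printoptions(precision=4,suppress=True)
w=eyes.camera("wrist");save(w,"w6");s=sensors.read_state();print(s["ee_pos"],s["eef_rot"],s["width"],w["pose"])
P=(.530,.324,.154);c,q=np.cos(P[2]),np.sin(P[2])
for x,y,z in [(-.115,.072,.014),(.115,.072,.014),(.115,-.072,.014),(-.115,-.072,.014),(-.07,.07,.035),(-.07,.014,.035),(.07,.07,.035),(.07,.014,.035)]: print((x,y),proj(w,[P[0]+c*x-q*y,P[1]+q*x+c*y,z]).round())
E
```

```text
[0.5241 0.3645 0.1296] [-0.0769  0.997   0.0001  0.    ] 0.025534714394892664 [[-0.1525  0.954   0.2581  0.4543]
 [ 0.9883  0.147   0.0406  0.3524]
 [ 0.0008  0.2613 -0.9653  0.3205]
 [ 0.      0.      0.      1.    ]]
(-0.115, 0.072) [[357.  84.]]
(0.115, 0.072) [[350. 342.]]
(0.115, -0.072) [[200. 342.]]
(-0.115, -0.072) [[176.  85.]]
(-0.07, 0.07) [[356. 142.]]
(-0.07, 0.014) [[283. 142.]]
(0.07, 0.07) [[351. 309.]]
(0.07, 0.014) [[287. 309.]]
```

View pics/w6.png

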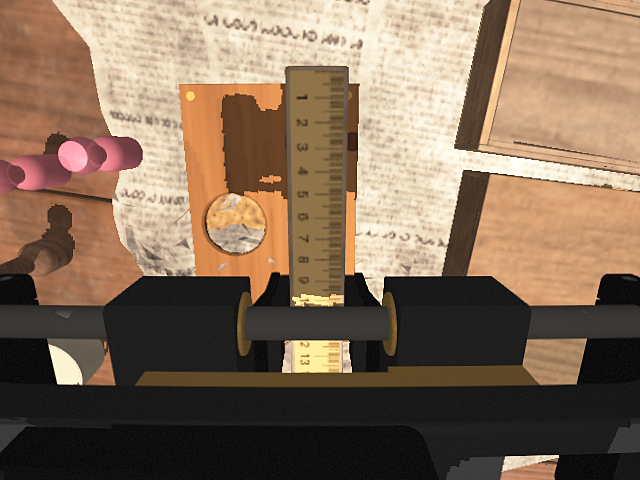

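The wrist view shows the ruler held level over the board, board corners within ~3 px of prediction, recess at (235,223). I lower it into the notches.

arm_command:
  steps:
    - {"slide":[0,0.0005,-0.055],"rot":[0,0,0],"grip":0.0}
    - {"slide":[0,0,-0.045],"rot":[0,0,0],"grip":0.0}
    - {"slide":[0,0,-0.016],"rot":[0,0,0],"grip":0.0}
    - {"slide":[0,0,-0.005],"rot":[0,0,0],"grip":0.0}
    - {"slide":[0,0,-0.005],"rot":[0,0,0],"grip":0.0}
    - {"slide":[0,0,-0.004],"rot":[0,0,0],"grip":0.0}
    - {"slide":[0,0,0],"rot":[0,0,0],"grip":0.0}
    - {"slide":[0,0,0],"rot":[0,0,0],"grip":0.0}

```text
time: 17.0
ee_pos: [0.5244, 0.3654, -0.0001]
eef_rot: [-0.077, 0.997, 0.0, 0.0]
ft_force: [0.0, 0.2, -0.3]
width: 0.0255
grip_force: 25.0
```

arm_command:
  steps:
    - {"slide":[0,0,-0.001],"rot":[0,0,0],"grip":0.0}
    - {"slide":[0,0,0],"rot":[0,0,0],"grip":0.45}
    - {"slide":[0,0,0],"rot":[0,0,0],"grip":0.45}
    - {"slide":[0,0,0],"rot":[0,0,0],"grip":0.45}
    - {"slide":[0,0,0],"rot":[0,0,0],"grip":0.45}
    - {"slide":[0,0,0.01],"rot":[0,0,0],"grip":0.45}
    - {"slide":[0,0,0.03],"rot":[0,0,0],"grip":0.45}
    - {"slide":[0,0,0.04],"rot":[0,0,0],"grip":0.45}

```text
time: 18.0
ee_pos: [0.5237, 0.3648, 0.0793]
eef_rot: [-0.077, 0.997, -0.0, -0.001]
ft_force: [0.6, 0.7, -0.5]
width: 0.0394
grip_force: 0.0
```

arm_command:
  steps:
    - {"slide":[0,0,0.046],"rot":[0,0,0],"grip":0.7}
    - {"slide":[0.009,-0.055,0],"rot":[0,0,-10.6],"grip":0.7}
    - {"slide":[0.009,-0.055,0],"rot":[0,0,-10.6],"grip":0.7}
    - {"slide":[0.009,-0.055,0],"rot":[0,0,-10.6],"grip":0.7}
    - {"slide":[0.009,-0.055,0],"rot":[0,0,-10.6],"grip":0.7}
    - {"slide":[0.009,-0.055,0],"rot":[0,0,-10.6],"grip":0.7}
    - {"slide":[0.009,-0.055,0],"rot":[0,0,-10.6],"grip":0.7}
    - {"slide":[0.009,-0.055,0],"rot":[0,0,-10.6],"grip":0.7}

```text
time: 19.0
ee_pos: [0.5874, -0.0214, 0.1255]
eef_rot: [0.542, 0.84, 0.001, 0.0]
ft_force: [1.2, 0.3, -0.9]
width: 0.0611
grip_force: 0.0
```

arm_command:
  steps:
    - {"slide":[0.006,-0.055,0],"rot":[0,0,-10.6],"grip":0.7}
    - {"slide":[0,-0.0535,0],"rot":[0,0,-5.2],"grip":0.7}
    - {"slide":[0,0,-0.03],"rot":[0,0,0],"grip":0.7}
    - {"slide":[0,0,-0.03],"rot":[0,0,0],"grip":0.7}
    - {"slide":[0,0,0],"rot":[0,0,0],"grip":0.7}
    - {"slide":[0,0,0],"rot":[0,0,0],"grip":0.7}
    - {"slide":[0,0,0],"rot":[0,0,0],"grip":0.7}
    - {"slide":[0,0,0],"rot":[0,0,0],"grip":0.7}

```text
time: 20.0
ee_pos: [0.5937, -0.1283, 0.0654]
eef_rot: [0.65, 0.76, 0.001, 0.001]
ft_force: [0.2, 0.1, -0.2]
width: 0.0609
grip_force: 0.0
```

```bash
python3 - <<'E'
from h import *
np.set_printoptions(precision=4,suppress=True)
w=eyes.camera("wrist");s=sensors.read_state();print(s["ee_pos"],s["eef_rot"],s["width"],s["joint_positions"])
for r in eyes.look_for("thread_spool",w): print(r)
print("spool expected top/bot",proj(w,[[.593,-.128,.048],[.613,-.128,.048],[.573,-.128,.048],[.593,-.108,.048],[.593,-.128,0]]).round())
t=eyes.camera("top")
save(t,"t6",(150,190,240,310),5)
for r in eyes.look_for("ruler",t): print("ruler",r)
E
```

```text
[ 0.5935 -0.1282  0.0652] [0.6504 0.7596 0.0004 0.0004] 0.060857897156735175 [-0.455   0.4849  0.7655  1.6948 -0.3692  1.111   0.5738]
{'bbox': [284.0, 338.5, 333.5, 370.5], 'conf': 0.81}
{'bbox': [279.2, 211.8, 345.2, 291.5], 'conf': 0.76}
spool expected top/bot [[315. 260.]
 [347. 265.]
 [282. 256.]
 [320. 229.]
 [315. 240.]]
ruler {'bbox': [164.8, 210.9, 184.8, 292.6], 'conf': 0.81}
```

View pics/t6.png

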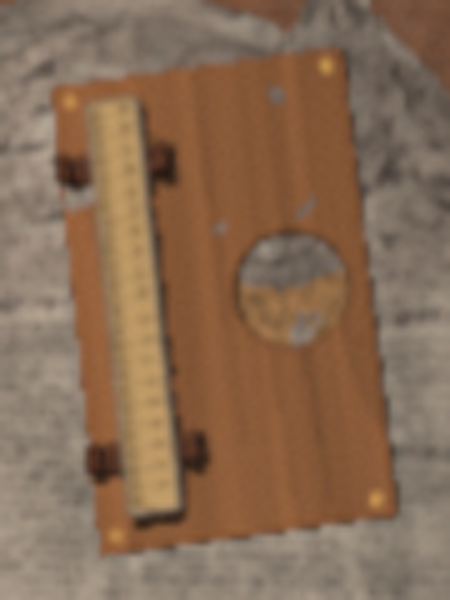

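The top crop shows the ruler in both notches and centred, and the recess at crop (293,289). Now the spool.

arm_command:
  steps:
    - {"slide":[0,0,-0.04],"rot":[0,0,0],"grip":0.7}
    - {"slide":[0,0,-0.028],"rot":[0,0,0],"grip":0.7}
    - {"slide":[0,0,-0.0105],"rot":[0,0,0],"grip":0.7}
    - {"slide":[0,0,0],"rot":[0,0,0],"grip":0.0}
    - {"slide":[0,0,0],"rot":[0,0,0],"grip":0.0}
    - {"slide":[0,0,0],"rot":[0,0,0],"grip":0.0}
    - {"slide":[0,0,0],"rot":[0,0,0],"grip":0.0}
    - {"slide":[0,0,0.01],"rot":[0,0,0],"grip":0.0}

```text
time: 21.2
ee_pos: [0.5928, -0.1282, -0.0039]
eef_rot: [0.65, 0.76, -0.0, -0.0]
ft_force: [-0.1, 0.2, -0.6]
width: 0.039
grip_force: 25.0
```

arm_command:
  steps:
    - {"slide":[0,0,0.05],"rot":[0,0,0],"grip":0.0}
    - {"slide":[0,0,0.05],"rot":[0,0,0],"grip":0.0}
    - {"slide":[0,0.01,0.05],"rot":[0,0,0],"grip":0.0}
    - {"slide":[-0.008,0.057,0],"rot":[0,0,0],"grip":0.0}
    - {"slide":[-0.008,0.057,0],"rot":[0,0,0],"grip":0.0}
    - {"slide":[-0.008,0.057,0],"rot":[0,0,0],"grip":0.0}
    - {"slide":[-0.008,0.057,0],"rot":[0,0,0],"grip":0.0}
    - {"slide":[-0.008,0.057,0],"rot":[0,0,0],"grip":0.0}

```text
time: 22.2
ee_pos: [0.5527, 0.1685, 0.1468]
eef_rot: [0.651, 0.759, 0.001, 0.0]
ft_force: [0.3, 0.7, -0.6]
width: 0.0391
grip_force: 25.0
```

arm_command:
  steps:
    - {"slide":[-0.008,0.055,0],"rot":[0,0,0],"grip":0.0}
    - {"slide":[-0.008,0.05,0],"rot":[0,0,0],"grip":0.0}
    - {"slide":[-0.003,0.018,-0.02],"rot":[0,0,0],"grip":0.0}
    - {"slide":[0,0,-0.055],"rot":[0,0,0],"grip":0.0}
    - {"slide":[0,0,-0.03],"rot":[0,0,0],"grip":0.0}
    - {"slide":[0,0,0],"rot":[0,0,0],"grip":0.0}
    - {"slide":[0,0,0],"rot":[0,0,0],"grip":0.0}
    - {"slide":[0,0,0],"rot":[0,0,0],"grip":0.0}

```text
time: 23.2
ee_pos: [0.5352, 0.29, 0.0427]
eef_rot: [0.651, 0.759, 0.001, 0.0]
ft_force: [0.1, 0.4, -0.6]
width: 0.0388
grip_force: 25.0
```

```bash
python3 - <<'E'
from h import *
np.set_printoptions(precision=4,suppress=True)
w=eyes.camera("wrist");s=sensors.read_state();print(s["ee_pos"],s["width"],s["grip_force"])
# recess / board corners check via hue-free: print predicted corners, and board bbox
P=(.530,.324,.154);c,q=np.cos(P[2]),np.sin(P[2])
C=proj(w,[[P[0]+c*x-q*y,P[1]+q*x+c*y,.014] for x,y in [(-.115,.072),(.115,.072),(.115,-.072),(-.115,-.072)]]);print(C.round())
print(eyes.look_for("tying_board",w)); print(eyes.look_for("thread_spool",w))
E
```

```text
[0.535  0.29   0.0425] 0.03918393852881647 24.99987653311109
[[115.  78.]
 [516.  78.]
 [487. 308.]
 [145. 309.]]
[{'bbox': [113.4, 74.3, 516.3, 305.6], 'conf': 0.97}]
[{'bbox': [269.1, 241.1, 365.8, 366.4], 'conf': 0.84}, {'bbox': [113.9, 72.4, 515.7, 301.3], 'conf': 0.65}]
```

arm_command:
  steps:
    - {"slide":[0,0.001,-0.025],"rot":[0,0,0],"grip":0.0}
    - {"slide":[0,0,-0.015],"rot":[0,0,0],"grip":0.0}
    - {"slide":[0,0,-0.008],"rot":[0,0,0],"grip":0.0}
    - {"slide":[0,0,0],"rot":[0,0,0],"grip":0.0}
    - {"slide":[0,0,0],"rot":[0,0,0],"grip":0.65}
    - {"slide":[0,0,0],"rot":[0,0,0],"grip":0.65}
    - {"slide":[0,0,0],"rot":[0,0,0],"grip":0.65}
    - {"slide":[0,0,0.01],"rot":[0,0,0],"grip":0.65}

```text
time: 24.35
ee_pos: [0.5336, 0.2904, 0.0028]
eef_rot: [0.65, 0.76, -0.001, -0.0]
ft_force: [0.3, -0.0, 0.2]
width: 0.0561
grip_force: 0.0
```

arm_command:
  steps:
    - {"slide":[0,0,0.05],"rot":[0,0,0],"grip":0.8}
    - {"slide":[0,0,0.05],"rot":[0,0,10.2],"grip":1.0}
    - {"slide":[0.022,-0.042,0.032],"rot":[0,0,10.2],"grip":1.0}
    - {"slide":[0.022,-0.042,0],"rot":[0,0,10.2],"grip":1.0}
    - {"slide":[0.022,-0.042,0],"rot":[0,0,10.2],"grip":1.0}
    - {"slide":[0.022,-0.042,0],"rot":[0,0,10.2],"grip":1.0}
    - {"slide":[0.022,-0.042,0],"rot":[0,0,10.2],"grip":1.0}
    - {"slide":[0.022,-0.042,0],"rot":[0,0,10.3],"grip":1.0}

```text
time: 25.35
ee_pos: [0.6668, 0.0373, 0.1359]
eef_rot: [0.081, 0.997, 0.0, 0.0]
ft_force: [0.5, 0.5, -0.3]
width: 0.0868
grip_force: 0.0
```

arm_command:
  steps:
    - {"slide":[0.013,-0.022,0],"rot":[0,0,0],"grip":1.0}
    - {"slide":[0,0,-0.04],"rot":[0,0,0],"grip":1.0}
    - {"slide":[0,0,-0.04],"rot":[0,0,0],"grip":1.0}
    - {"slide":[0,0,0],"rot":[0,0,0],"grip":1.0}
    - {"slide":[0,0,0],"rot":[0,0,0],"grip":1.0}
    - {"slide":[0,0,0],"rot":[0,0,0],"grip":1.0}
    - {"slide":[0,0,0],"rot":[0,0,0],"grip":1.0}
    - {"slide":[0,0,0],"rot":[0,0,0],"grip":1.0}

```text
time: 26.35
ee_pos: [0.6794, 0.0168, 0.0556]
eef_rot: [0.084, 0.996, 0.0, 0.0]
ft_force: [-1.1, 0.7, 0.5]
width: 0.0871
grip_force: 0.0
```

```bash
cat > chk.py <<'E'
from h import *
import sys
np.set_printoptions(precision=4,suppress=True)
def circ(p,x,y,r,z):
    a=np.linspace(0,2*np.pi,60);u=proj(p,np.c_[x+r*np.cos(a),y+r*np.sin(a),0*a+z]);return np.r_[u.min(0),u.max(0)].round()
def st():
    s=sensors.read_state();print(s["ee_pos"],s["eef_rot"],round(s["width"],4),s["joint_positions"])
E
python3 - <<'E'
from chk import *
st();w=eyes.camera("wrist")
print("exp",circ(w,.679,.017,.032,.024),circ(w,.679,.017,.032,0),[r for r in eyes.look_for("ink_tin",w)])
t=eyes.camera("top")
print("spool exp",circ(t,.534,.2905,.02,.054),circ(t,.534,.2905,.02,.006),eyes.look_for("thread_spool",t))
E
```

```text
[0.6794 0.0168 0.0556] [0.0841 0.9965 0.0002 0.0004] 0.0871 [-0.4393  0.588   0.4929  1.4801 -0.2925  1.1461  1.5066]
exp [269. 205. 367. 299.] [273. 199. 363. 285.] [{'bbox': [275.4, 201.3, 373.3, 304.5], 'conf': 0.83}]
spool exp [197. 237. 214. 254.] [201. 240. 217. 256.] [{'bbox': [409.8, 209.7, 428.9, 231.2], 'conf': 0.58}, {'bbox': [198.5, 237.8, 218.3, 256.3], 'conf': 0.54}]
```

arm_command:
  steps:
    - {"slide":[0.001,0.003,-0.03],"rot":[0,0,0],"grip":1.0}
    - {"slide":[0,0,-0.03],"rot":[0,0,0],"grip":1.0}
    - {"slide":[0,0,-0.0125],"rot":[0,0,0],"grip":1.0}
    - {"slide":[0,0,0],"rot":[0,0,0],"grip":0.0}
    - {"slide":[0,0,0],"rot":[0,0,0],"grip":0.0}
    - {"slide":[0,0,0],"rot":[0,0,0],"grip":0.0}
    - {"slide":[0,0,0],"rot":[0,0,0],"grip":0.0}
    - {"slide":[0,0,0.01],"rot":[0,0,0],"grip":0.0}

```text
time: 27.55
ee_pos: [0.6796, 0.0197, -0.0076]
eef_rot: [0.084, 0.996, -0.0, -0.001]
ft_force: [-0.1, 0.8, -1.6]
width: 0.0629
grip_force: 25.0
```

arm_command:
  steps:
    - {"slide":[0,0,0.05],"rot":[0,0,0],"grip":0.0}
    - {"slide":[0,0,0.0475],"rot":[0,0,0],"grip":0.0}
    - {"slide":[-0.0265,-0.049,0],"rot":[0,0,0],"grip":0.0}
    - {"slide":[-0.0265,-0.049,0],"rot":[0,0,0],"grip":0.0}
    - {"slide":[-0.0265,-0.049,0],"rot":[0,0,0],"grip":0.0}
    - {"slide":[-0.0265,-0.049,0],"rot":[0,0,0],"grip":0.0}
    - {"slide":[-0.0265,-0.049,0],"rot":[0,0,0],"grip":0.0}
    - {"slide":[-0.0265,-0.049,0],"rot":[0,0,0],"grip":0.0}

```text
time: 28.55
ee_pos: [0.5202, -0.2757, 0.0907]
eef_rot: [0.084, 0.996, 0.0, 0.0]
ft_force: [0.0, -0.5, -0.3]
width: 0.0631
grip_force: 25.0
```

arm_command:
  steps:
    - {"slide":[-0.02,-0.04,0],"rot":[0,0,0],"grip":0.0}
    - {"slide":[-0.007,-0.012,-0.03],"rot":[0,0,0],"grip":0.0}
    - {"slide":[0,0,-0.03],"rot":[0,0,0],"grip":0.0}
    - {"slide":[0,0,0],"rot":[0,0,0],"grip":0.0}
    - {"slide":[0,0,0],"rot":[0,0,0],"grip":0.0}
    - {"slide":[0,0,0],"rot":[0,0,0],"grip":0.0}
    - {"slide":[0,0,0],"rot":[0,0,0],"grip":0.0}
    - {"slide":[0,0,0],"rot":[0,0,0],"grip":0.0}

```text
time: 29.55
ee_pos: [0.4944, -0.3263, 0.0304]
eef_rot: [0.084, 0.996, 0.0, 0.0]
ft_force: [0.3, -1.2, -0.6]
width: 0.0631
grip_force: 25.0
```

```bash
python3 - <<'E'
from chk import *
st();w=eyes.camera("wrist")
Q=(.535,-.333,-.169);c,q=np.cos(Q[2]),np.sin(Q[2])
C=proj(w,[[Q[0]+c*x-q*y,Q[1]+q*x+c*y,.014] for x,y in [(-.095,.052),(.095,.052),(.095,-.052),(-.095,-.052)]]);print(C.round().tolist())
print(eyes.look_for("stamping_board",w)); print(eyes.look_for("ink_tin",w))
e=sensors.read_state()["ee_pos"];print("tin exp",circ(w,e[0],e[1],.032,e[2]+.0175+.024))
E
```

```text
[ 0.4944 -0.3263  0.0304] [0.0841 0.9965 0.     0.0003] 0.0631 [ 0.0155  0.4587  0.6136  1.7567 -0.3038  1.0217  2.1433]
[[410.0, 172.0], [391.0, 442.0], [245.0, 442.0], [227.0, 172.0]]
[{'bbox': [231.2, 170.0, 412.3, 374.5], 'conf': 0.77}]
[{'bbox': [248.3, 225.6, 385.2, 365.0], 'conf': 0.63}, {'bbox': [228.5, 169.6, 415.3, 376.3], 'conf': 0.16}]
tin exp [248. 234. 389. 364.]
```

arm_command:
  steps:
    - {"slide":[0.001,0.0015,-0.02],"rot":[0,0,0],"grip":0.0}
    - {"slide":[0,0,-0.01],"rot":[0,0,0],"grip":0.0}
    - {"slide":[0,0,-0.006],"rot":[0,0,0],"grip":0.0}
    - {"slide":[0,0,-0.004],"rot":[0,0,0],"grip":0.0}
    - {"slide":[0,0,0],"rot":[0,0,0],"grip":0.0}
    - {"slide":[0,0,0],"rot":[0,0,0],"grip":0.0}
    - {"slide":[0,0,0],"rot":[0,0,0],"grip":0.0}
    - {"slide":[0,0,0],"rot":[0,0,0],"grip":0.0}

```text
time: 30.7
ee_pos: [0.4952, -0.3248, -0.01]
eef_rot: [0.084, 0.996, 0.0, 0.0]
ft_force: [0.3, 0.1, -0.4]
width: 0.063
grip_force: 25.0
```

arm_command:
  steps:
    - {"slide":[0,0,-0.001],"rot":[0,0,0],"grip":0.9}
    - {"slide":[0,0,0],"rot":[0,0,0],"grip":0.9}
    - {"slide":[0,0,0],"rot":[0,0,0],"grip":0.9}
    - {"slide":[0,0,0],"rot":[0,0,0],"grip":0.9}
    - {"slide":[0,0,0.01],"rot":[0,0,0],"grip":0.9}
    - {"slide":[0,0,0.05],"rot":[0,0,0],"grip":0.9}
    - {"slide":[0.02,0.02,0.045],"rot":[0,0,-5],"grip":0.6}
    - {"slide":[0.025,0.028,0],"rot":[0,0,-10],"grip":0.6}

```text
time: 31.7
ee_pos: [0.5422, -0.2786, 0.0989]
eef_rot: [0.217, 0.976, -0.0, 0.004]
ft_force: [1.1, 0.2, -0.8]
width: 0.0655
grip_force: 0.0
```

arm_command:
  steps:
    - {"slide":[0.038,0.037,0],"rot":[0,0,0],"grip":0.6}
    - {"slide":[0.038,0.037,0],"rot":[0,0,0],"grip":0.6}
    - {"slide":[0.038,0.037,0],"rot":[0,0,0],"grip":0.6}
    - {"slide":[0.037,0.036,0],"rot":[0,0,0],"grip":0.6}
    - {"slide":[0,0,-0.03],"rot":[0,0,0],"grip":0.6}
    - {"slide":[0,0,-0.029],"rot":[0,0,0],"grip":0.6}
    - {"slide":[0,0,0],"rot":[0,0,0],"grip":0.6}
    - {"slide":[0,0,0],"rot":[0,0,0],"grip":0.6}

```text
time: 32.7
ee_pos: [0.6918, -0.1302, 0.0367]
eef_rot: [0.214, 0.977, 0.0, 0.001]
ft_force: [0.3, 0.5, -0.5]
width: 0.0525
grip_force: 0.0
```

```bash
python3 - <<'E'
from chk import *
st();w=eyes.camera("wrist");save(w,"w9",(170,120,490,380),2.4)
print("knob exp",circ(w,.691,-.1295,.011,.050),circ(w,.691,-.1295,.028,.0),eyes.look_for("rubber_stamp",w))
t=eyes.camera("top");print("tin exp",circ(t,.494,-.326,.032,.03),circ(t,.494,-.326,.039,.014),eyes.look_for("ink_tin",t))
s=eyes.camera("scene");print("tin exp",circ(s,.494,-.326,.032,.03),circ(s,.494,-.326,.039,.014),eyes.look_for("ink_tin",s))
for p in (t,s):
  h=cv2.cvtColor(p["pixels"],cv2.COLOR_RGB2HSV);m=((h[...,0]>70)&(h[...,0]<95)&(h[...,1]>90)&(h[...,2]>50)).astype(np.uint8)
  n,_,S,C=cv2.connectedComponentsWithStats(m)
  print([(S[i].tolist(),C[i].round(1)) for i in range(1,n) if S[i][4]>60])
E
```

```text
[ 0.6918 -0.1302  0.0367] [0.2136 0.9769 0.     0.0008] 0.0525 [-0.2632  0.6781  0.5752  1.4218 -0.3828  1.1523  1.5062]
knob exp [297. 258. 339. 297.] [276. 208. 360. 290.] [{'bbox': [284.0, 221.3, 358.6, 294.1], 'conf': 0.66}]
tin exp [453. 255. 480. 282.] [449. 253. 481. 285.] [{'bbox': [454.2, 256.0, 482.6, 282.6], 'conf': 0.9}]
tin exp [384. 390. 427. 431.] [379. 390. 430. 439.] [{'bbox': [385.7, 390.1, 424.6, 432.3], 'conf': 0.98}, {'bbox': [307.4, 158.9, 325.2, 212.6], 'conf': 0.17}]
[([453, 255, 27, 26, 246], array([465.3, 268.1]))]
[([386, 390, 41, 41, 639], array([405.6, 411.2]))]
```

View pics/w9.png

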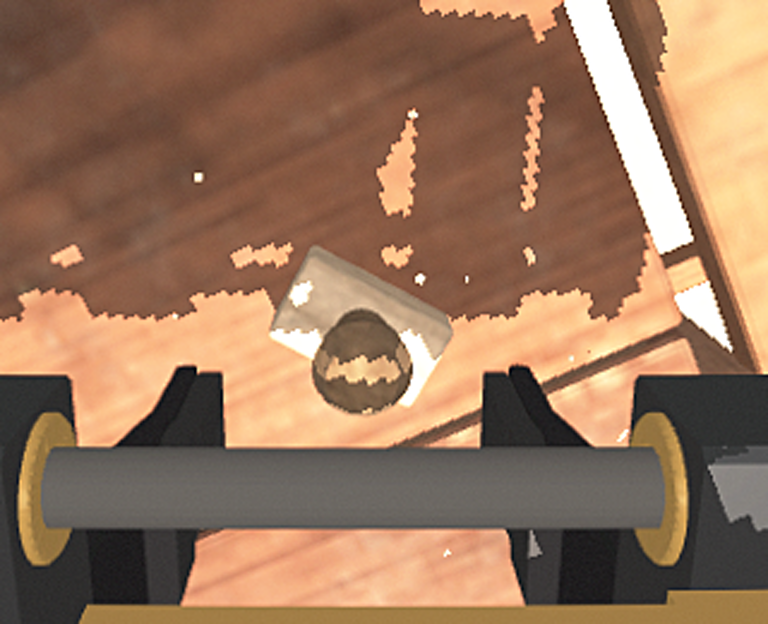

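The knob is midway between the fingers (crop 362,360). It is a touch toward −x, so I correct by 1.5 mm and grasp.

arm_command:
  steps:
    - {"slide":[-0.0015,0.0015,-0.02],"rot":[0,0,0],"grip":0.6}
    - {"slide":[0,0,-0.015],"rot":[0,0,0],"grip":0.6}
    - {"slide":[0,0,-0.006],"rot":[0,0,0],"grip":0.6}
    - {"slide":[0,0,0],"rot":[0,0,0],"grip":0.0}
    - {"slide":[0,0,0],"rot":[0,0,0],"grip":0.0}
    - {"slide":[0,0,0],"rot":[0,0,0],"grip":0.0}
    - {"slide":[0,0,0],"rot":[0,0,0],"grip":0.0}
    - {"slide":[0,0,0],"rot":[0,0,0],"grip":0.0}

```text
time: 34.0
ee_pos: [0.69, -0.1282, -0.0056]
eef_rot: [0.213, 0.977, 0.0, 0.0]
ft_force: [0.8, 0.3, 2.1]
width: 0.0209
grip_force: 23.8
```

arm_command:
  steps:
    - {"slide":[0,0,0.01],"rot":[0,0,0],"grip":0.0}
    - {"slide":[0,0,0.045],"rot":[0,0,0],"grip":0.0}
    - {"slide":[0,0,0.045],"rot":[0,0,0],"grip":0.0}
    - {"slide":[-0.03,-0.03,0],"rot":[0,0,5],"grip":0.0}
    - {"slide":[-0.03,-0.03,0],"rot":[0,0,5],"grip":0.0}
    - {"slide":[-0.03,-0.03,0],"rot":[0,0,5],"grip":0.0}
    - {"slide":[-0.03,-0.03,0],"rot":[0,0,0],"grip":0.0}
    - {"slide":[-0.03,-0.03,0],"rot":[0,0,0],"grip":0.0}

```text
time: 35.0
ee_pos: [0.5385, -0.2794, 0.0947]
eef_rot: [0.084, 0.996, 0.0, 0.0]
ft_force: [0.4, -1.2, 0.3]
width: 0.0205
grip_force: 24.0
```

arm_command:
  steps:
    - {"slide":[-0.025,-0.026,0],"rot":[0,0,0],"grip":0.0}
    - {"slide":[-0.02,-0.022,0],"rot":[0,0,0],"grip":0.0}
    - {"slide":[0,0,-0.03],"rot":[0,0,0],"grip":0.0}
    - {"slide":[0,0,0],"rot":[0,0,0],"grip":0.0}
    - {"slide":[0,0,0],"rot":[0,0,0],"grip":0.0}
    - {"slide":[0,0,0],"rot":[0,0,0],"grip":0.0}
    - {"slide":[0,0,0],"rot":[0,0,0],"grip":0.0}
    - {"slide":[0,0,0],"rot":[0,0,0],"grip":0.0}

```text
time: 36.0
ee_pos: [0.4948, -0.3263, 0.0643]
eef_rot: [0.084, 0.996, -0.0, 0.0]
ft_force: [-0.3, 0.1, -0.4]
width: 0.0205
grip_force: 24.1
```

```bash
python3 - <<'E'
from chk import *
st();w=eyes.camera("wrist");save(w,"w10",(170,120,490,380),2.4)
print("tin exp",circ(w,.4945,-.326,.032,.03),circ(w,.4945,-.326,.032,.014),eyes.look_for("ink_tin",w))
e=sensors.read_state()["ee_pos"];print("stamp",eyes.look_for("rubber_stamp",w),"bottom centre exp",proj(w,e+[0,0,.006]),proj(w,e+[0,0,.025]))
E
```

```text
[ 0.4948 -0.3263  0.0643] [ 0.0841  0.9965 -0.      0.0002] 0.0205 [-0.0022  0.4176  0.6334  1.7299 -0.2753  1.084   2.1227]
tin exp [269. 204. 367. 298.] [272. 200. 364. 288.] [{'bbox': [273.0, 200.0, 365.1, 277.6], 'conf': 0.68}]
stamp [{'bbox': [281.7, 244.6, 365.6, 304.7], 'conf': 0.57}] bottom centre exp [[317.9967 274.7626]] [[318.1643 288.4382]]
```

View pics/w10.png

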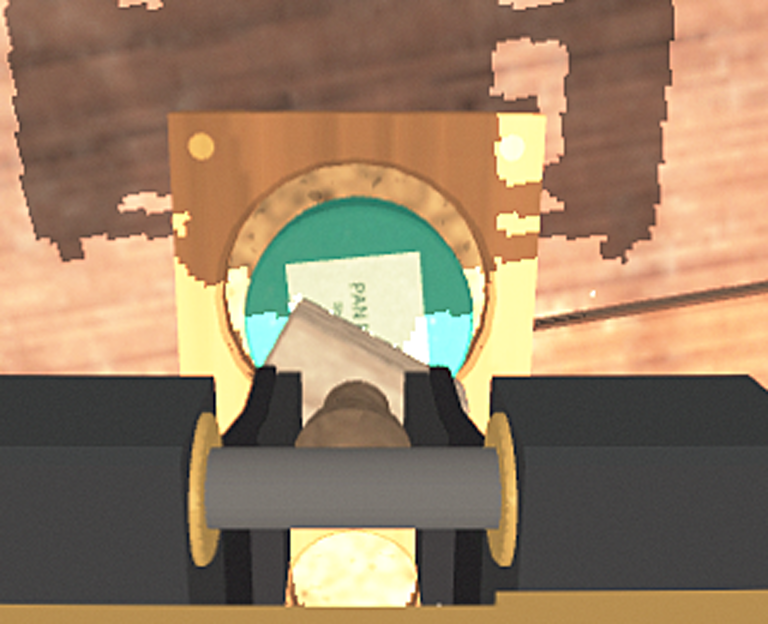

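The picture shows the tin centred in its recess (crop 245–473, row 197 up) and the stamp directly above the lid. I lower and release it.

arm_command:
  steps:
    - {"slide":[0,0,-0.02],"rot":[0,0,0],"grip":0.0}
    - {"slide":[0,0,-0.013],"rot":[0,0,0],"grip":0.0}
    - {"slide":[0,0,-0.0055],"rot":[0,0,0],"grip":0.0}
    - {"slide":[0,0,0],"rot":[0,0,0],"grip":0.0}
    - {"slide":[0,0,0],"rot":[0,0,0],"grip":0.45}
    - {"slide":[0,0,0],"rot":[0,0,0],"grip":0.45}
    - {"slide":[0,0,0],"rot":[0,0,0],"grip":0.45}
    - {"slide":[0,0,0],"rot":[0,0,0],"grip":0.45}

```text
time: 37.15
ee_pos: [0.4947, -0.3264, 0.0256]
eef_rot: [0.084, 0.996, 0.0, 0.0]
ft_force: [-0.1, -0.9, 0.9]
width: 0.0389
grip_force: 0.0
```

arm_command:
  steps:
    - {"slide":[0,0,0.04],"rot":[0,0,0],"grip":0.45}
    - {"slide":[0,0,0.055],"rot":[0,0,0],"grip":0.6}
    - {"slide":[0.0145,0.048,0.01],"rot":[0,0,-10.5],"grip":0.6}
    - {"slide":[0.0145,0.048,0],"rot":[0,0,-10.5],"grip":0.6}
    - {"slide":[0.0145,0.048,0],"rot":[0,0,-10.5],"grip":0.6}
    - {"slide":[0.0145,0.048,0],"rot":[0,0,-10.5],"grip":0.6}
    - {"slide":[0.0145,0.048,0],"rot":[0,0,-10.5],"grip":0.6}
    - {"slide":[0.0145,0.048,0],"rot":[0,0,-10.5],"grip":0.6}

```text
time: 38.15
ee_pos: [0.5818, -0.0371, 0.1306]
eef_rot: [0.594, 0.804, 0.0, 0.0]
ft_force: [0.3, -0.3, -0.2]
width: 0.0524
grip_force: 0.0
```

arm_command:
  steps:
    - {"slide":[0.0085,0.04,0],"rot":[0,0,-10.5],"grip":0.6}
    - {"slide":[0.008,0.019,0],"rot":[0,0,-10.5],"grip":0.6}
    - {"slide":[0,0,-0.03],"rot":[0,0,-6],"grip":0.6}
    - {"slide":[0,0,-0.03],"rot":[0,0,0],"grip":0.6}
    - {"slide":[0,0,0],"rot":[0,0,0],"grip":0.6}
    - {"slide":[0,0,0],"rot":[0,0,0],"grip":0.6}
    - {"slide":[0,0,0],"rot":[0,0,0],"grip":0.6}
    - {"slide":[0,0,0],"rot":[0,0,0],"grip":0.6}

```text
time: 39.15
ee_pos: [0.5985, 0.0202, 0.0713]
eef_rot: [0.763, 0.646, 0.001, 0.0]
ft_force: [-0.8, -0.2, 0.6]
width: 0.0526
grip_force: 0.0
```

```bash
python3 - <<'E'
from chk import *
st();w=eyes.camera("wrist");save(w,"w11")
print("jar exp",circ(w,.598,.021,.014,.0),circ(w,.598,.021,.012,.07),eyes.look_for("ink_jar",w))
h=cv2.cvtColor(w["pixels"],cv2.COLOR_RGB2HSV);m=((h[...,0]>55)&(h[...,0]<95)&(h[...,1]>60)&(h[...,2]>15)).astype(np.uint8)
n,_,S,C=cv2.connectedComponentsWithStats(m);print([(S[i].tolist(),C[i].round(1)) for i in range(1,n) if S[i][4]>150])
t=eyes.camera("top");print("stamp exp",circ(t,.4945,-.326,.012,.08),circ(t,.4945,-.326,.024,.045),eyes.look_for("rubber_stamp",t))
t=eyes.camera("scene");print("stamp exp",circ(t,.4945,-.326,.012,.08),circ(t,.4945,-.326,.024,.03),eyes.look_for("rubber_stamp",t))
E
```

```text
[0.5985 0.0202 0.0713] [0.7635 0.6458 0.0007 0.0002] 0.0526 [-0.7034  0.4529  0.7548  1.7125 -0.3417  1.1111 -0.0118]
jar exp [296. 219. 333. 255.] [293. 249. 336. 289.] [{'bbox': [90.3, 74.8, 183.0, 133.1], 'conf': 0.6}, {'bbox': [21.8, 0.0, 125.3, 44.6], 'conf': 0.6}, {'bbox': [289.0, 218.8, 332.1, 288.0], 'conf': 0.57}]
[([291, 222, 44, 68, 2181], array([313.2, 257.9]))]
stamp exp [467. 261. 477. 272.] [458. 257. 478. 278.] [{'bbox': [460.8, 260.7, 476.1, 275.5], 'conf': 0.5}, {'bbox': [164.2, 208.2, 187.8, 292.3], 'conf': 0.38}]
stamp exp [401. 389. 418. 405.] [390. 394. 422. 425.] [{'bbox': [396.6, 390.5, 417.9, 421.3], 'conf': 0.84}]
```

arm_command:
  steps:
    - {"slide":[0,0,-0.02],"rot":[0,0,0],"grip":0.6}
    - {"slide":[0,0,-0.02],"rot":[0,0,0],"grip":0.6}
    - {"slide":[0,0,-0.0135],"rot":[0,0,0],"grip":0.6}
    - {"slide":[0,0,0],"rot":[0,0,0],"grip":0.0}
    - {"slide":[0,0,0],"rot":[0,0,0],"grip":0.0}
    - {"slide":[0,0,0],"rot":[0,0,0],"grip":0.0}
    - {"slide":[0,0,0],"rot":[0,0,0],"grip":0.0}
    - {"slide":[0,0,0],"rot":[0,0,0],"grip":0.0}
  newtons: 20

```text
time: 40.45
ee_pos: [0.5984, 0.0202, 0.0173]
eef_rot: [0.763, 0.646, 0.0, 0.0]
ft_force: [0.2, 1.2, 1.9]
width: 0.0274
grip_force: 19.7
```

arm_command:
  steps:
    - {"slide":[0,0,0.04],"rot":[0,0,0],"grip":0.0}
    - {"slide":[0,0,0.05],"rot":[0,0,0],"grip":0.0}
    - {"slide":[-0.001,-0.045,0],"rot":[0,0,0],"grip":0.0}
    - {"slide":[-0.001,-0.05,0],"rot":[0,0,0],"grip":0.0}
    - {"slide":[-0.001,-0.05,0],"rot":[0,0,0],"grip":0.0}
    - {"slide":[-0.001,-0.05,0],"rot":[0,0,0],"grip":0.0}
    - {"slide":[-0.001,-0.05,0],"rot":[0,0,0],"grip":0.0}
    - {"slide":[-0.001,-0.05,0],"rot":[0,0,0],"grip":0.0}

```text
time: 41.45
ee_pos: [0.5919, -0.2762, 0.1068]
eef_rot: [0.763, 0.646, 0.0, -0.0]
ft_force: [1.6, 0.9, -0.1]
width: 0.0274
grip_force: 19.7
```

arm_command:
  steps:
    - {"slide":[-0.001,-0.045,0],"rot":[0,0,0],"grip":0.0}
    - {"slide":[-0.001,-0.023,0],"rot":[0,0,0],"grip":0.0}
    - {"slide":[0,0,-0.025],"rot":[0,0,0],"grip":0.0}
    - {"slide":[0,0,-0.022],"rot":[0,0,0],"grip":0.0}
    - {"slide":[0,0,0],"rot":[0,0,0],"grip":0.0}
    - {"slide":[0,0,0],"rot":[0,0,0],"grip":0.0}
    - {"slide":[0,0,0],"rot":[0,0,0],"grip":0.0}
    - {"slide":[0,0,0],"rot":[0,0,0],"grip":0.0}

```text
time: 42.45
ee_pos: [0.5904, -0.3429, 0.0606]
eef_rot: [0.763, 0.646, 0.0, 0.001]
ft_force: [-0.4, 0.2, -0.8]
width: 0.0275
grip_force: 19.7
```

```bash
python3 - <<'E'
from chk import *
st();w=eyes.camera("wrist");save(w,"w12")
Q=(.535,-.333,-.169);c,q=np.cos(Q[2]),np.sin(Q[2])
C=proj(w,[[Q[0]+c*x-q*y,Q[1]+q*x+c*y,.014] for x,y in [(-.095,.052),(.095,.052),(.095,-.052),(-.095,-.052)]]);print(C.round().tolist())
print("board",eyes.look_for("stamping_board",w));print("jar",eyes.look_for("ink_jar",w))
e=sensors.read_state()["ee_pos"];print("jar exp",circ(w,e[0],e[1],.014,e[2]-.017),circ(w,e[0],e[1],.012,e[2]+.05))
E
```

```text
[ 0.5904 -0.3429  0.0606] [0.7634 0.6459 0.0003 0.0005] 0.0275 [-0.0587  0.6635  0.7647  1.4768 -0.477   1.1924  0.6104]
[[86.0, 171.0], [375.0, 170.0], [369.0, 316.0], [109.0, 315.0]]
board [{'bbox': [91.2, 168.0, 377.1, 303.4], 'conf': 0.62}]
jar [{'bbox': [288.6, 240.8, 345.6, 305.2], 'conf': 0.68}]
jar exp [292. 239. 338. 283.] [287. 285. 343. 336.]
```

arm_command:
  steps:
    - {"slide":[0.001,0.001,-0.018],"rot":[0,0,0],"grip":0.0}
    - {"slide":[0,0,-0.01],"rot":[0,0,0],"grip":0.0}
    - {"slide":[0,0,-0.005],"rot":[0,0,0],"grip":0.0}
    - {"slide":[0,0,-0.0032],"rot":[0,0,0],"grip":0.0}
    - {"slide":[0,0,0],"rot":[0,0,0],"grip":0.0}
    - {"slide":[0,0,0],"rot":[0,0,0],"grip":0.0}
    - {"slide":[0,0,0],"rot":[0,0,0],"grip":0.0}
    - {"slide":[0,0,0],"rot":[0,0,0],"grip":0.0}

```text
time: 43.6
ee_pos: [0.5911, -0.3417, 0.0237]
eef_rot: [0.763, 0.646, 0.0, 0.0]
ft_force: [-0.6, -0.3, -0.2]
width: 0.028
grip_force: 19.8
```

arm_command:
  steps:
    - {"slide":[0,0,-0.0005],"rot":[0,0,0],"grip":0.0}
    - {"slide":[0,0,0],"rot":[0,0,0],"grip":0.55}
    - {"slide":[0,0,0],"rot":[0,0,0],"grip":0.55}
    - {"slide":[0,0,0],"rot":[0,0,0],"grip":0.55}
    - {"slide":[0,0,0],"rot":[0,0,0],"grip":0.55}
    - {"slide":[0,0,0.02],"rot":[0,0,0],"grip":0.55}
    - {"slide":[0,0,0.05],"rot":[0,0,0],"grip":0.55}
    - {"slide":[0,0,0.05],"rot":[0,0,0],"grip":0.55}

```text
time: 44.6
ee_pos: [0.5908, -0.342, 0.146]
eef_rot: [0.764, 0.646, 0.0, 0.0]
ft_force: [0.3, -0.4, -0.6]
width: 0.0478
grip_force: 0.0
```

arm_command:
  steps:
    - {"slide":[-0.02,0.05,0],"rot":[0,0,0],"grip":0.55}
    - {"slide":[-0.02,0.05,0],"rot":[0,0,0],"grip":0.55}
    - {"slide":[-0.02,0.05,0],"rot":[0,0,0],"grip":0.55}
    - {"slide":[-0.02,0.05,0],"rot":[0,0,0],"grip":0.55}
    - {"slide":[-0.02,0.05,0],"rot":[0,0,0],"grip":0.55}
    - {"slide":[0,0,0],"rot":[0,0,0],"grip":0.55}
    - {"slide":[0,0,0],"rot":[0,0,0],"grip":0.55}
    - {"slide":[0,0,0],"rot":[0,0,0],"grip":0.55}

```text
time: 45.6
ee_pos: [0.4913, -0.0935, 0.1436]
eef_rot: [0.764, 0.645, 0.0, 0.0]
ft_force: [-0.4, 0.6, -0.4]
width: 0.048
grip_force: 0.0
```

```bash
python3 - <<'E'
from chk import *
st()
for cam in ("top","scene"):
    t=eyes.camera(cam);print(cam)
    for n,x,y,r,z0,z1 in [("ink_jar",.591,-.342,.014,.006,.086),("rubber_stamp",.4945,-.326,.02,.03,.082),("ink_tin",.4945,-.326,.032,.006,.03),("thread_spool",.534,.291,.02,.006,.054),("tamper",.59,.123,.0155,0,.125),("glue_pot",.693,.141,.0325,0,.044),("ruler",.524,.365,.1,.024,.033)]:
        a,b=circ(t,x,y,r,z0),circ(t,x,y,r*.8,z1);print(n,np.r_[np.minimum(a,b)[:2],np.maximum(a,b)[2:]],[(np.round(q["bbox"]).tolist(),round(q["conf"],2)) for q in eyes.look_for(n,t)])
    if cam=="scene":
        im=t["pixels"][100:480,170:520,::-1];cv2.imwrite("pics/final.png",cv2.resize(im,None,fx=1.57,fy=1.57,interpolation=cv2.INTER_CUBIC))
E
```

```text
[ 0.4913 -0.0935  0.1436] [0.7643 0.6448 0.0001 0.0004] 0.048 [-0.7208  0.0978  0.8749  1.8903 -0.0803  1.1889  0.0125]
top
ink_jar [464. 220. 483. 235.] [([467.0, 221.0, 484.0, 233.0], 0.74), ([244.0, 261.0, 257.0, 273.0], 0.66)]
rubber_stamp [458. 259. 479. 277.] [([460.0, 261.0, 475.0, 275.0], 0.77), ([468.0, 220.0, 481.0, 236.0], 0.23)]
ink_tin [451. 256. 477. 282.] [([449.0, 255.0, 480.0, 284.0], 0.83)]
thread_spool [198. 239. 217. 256.] [([198.0, 237.0, 216.0, 255.0], 0.74)]
tamper [269. 212. 285. 233.] [([271.0, 214.0, 284.0, 233.0], 0.77)]
glue_pot [260. 170. 286. 198.] [([262.0, 167.0, 283.0, 198.0], 0.78)]
ruler [135. 209. 218. 292.] [([166.0, 208.0, 184.0, 291.0], 0.79), ([258.0, 167.0, 283.0, 201.0], 0.2), ([274.0, 214.0, 285.0, 234.0], 0.19)]
scene
ink_jar [451. 365. 478. 403.] [([448.0, 364.0, 475.0, 404.0], 0.96), ([247.0, 177.0, 260.0, 206.0], 0.81)]
rubber_stamp [392. 385. 421. 423.] [([399.0, 389.0, 417.0, 420.0], 0.87), ([197.0, 117.0, 273.0, 165.0], 0.52)]
ink_tin [383. 393. 425. 436.] [([382.0, 392.0, 423.0, 435.0], 0.96)]
thread_spool [248. 144. 267. 172.] [([251.0, 142.0, 272.0, 174.0], 0.91), ([406.0, 304.0, 437.0, 342.0], 0.91), ([399.0, 390.0, 418.0, 423.0], 0.6)]
tamper [309. 158. 325. 213.] []
glue_pot [340. 161. 370. 196.] [([355.0, 159.0, 367.0, 188.0], 0.74), ([385.0, 389.0, 425.0, 432.0], 0.47)]
ruler [193. 113. 283. 173.] [([196.0, 118.0, 275.0, 162.0], 0.72)]
```

```bash
python3 -c "
from bench import order
print(order.close_job())"
```

```text
the job is handed in; nothing more can be done
None
```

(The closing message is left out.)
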